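# Hang a small shelf on the bench cleat and stack the petri dishes on it

## Task

Hang the small steel shelf on the cleat of the upright board: with the shelf's front tipped up, bring its angled rear strip over and behind the cleat, then let the front down so that the shelf drops fully home and hangs level, wholly on the cleat. Then take the two petri dishes from the worktop and stack them in one square pile on the hanging shelf's floor, in front of its black grip. Leave the small vial and the reagent bottle beside the work standing where they are.

Things in the scene. Friction and masses are not known exactly. Their poses are not given: they have to be found in the camera images.
- shelf_grip (a point): Loose steel shelf, 0.35 kg, flat on the worktop: middle of its grip, an upright black fin 12 mm thick (y), 40 mm long (x), top 52 mm above the shelf's underside. This point: 32 mm above the underside, 25 mm before the back plate's rear face. Shelf axes: +x rear, y width, z up. Floor 4 mm thick, 130 deep, 140 wide, 6 mm rim at front and sides; back plate 70 mm high
- shelf_strip (a point): Middle of the lower edge of the shelf's angled rear strip: 43 mm behind shelf_grip and 2.8 mm above it (shelf axes). The strip is 4 mm thick, 120 mm wide and slopes from the top of the back plate backward and down at 60 degrees from level, leaving a slot to the back plate that opens downward. Axes as the shelf's
- shelf_floor (a point): Top face of the shelf's floor where the dishes shall stand, midway between fin and front rim: 61.5 mm before shelf_grip and 28 mm below it (shelf axes, as above). 82 mm of clear floor from fin to front rim, 134 mm between the side rims
- cleat_edge (a point): Fixed upright grey board: middle of its cleat's top edge, 22 mm below the board's top. +x into the board, y along the cleat, z up. Cleat: 5 mm sheet, 260 mm long, rising from the board to the robot at 60 degrees; behind its edge a V gap 22 mm wide takes the strip. A spacer bar below stops the back plate. Shelf home: shelf_strip 12.5 mm in +x, 21.7 mm below this; underside 110 mm above worktop
- dish_1_centre (a point): Centre of a closed petri dish, a plain whitish disc 57 mm in diameter and 15 mm high, 20 g; lies flat on the worktop; this point is half-way up
- dish_2_centre (a point): Centre of the other petri dish, alike: 57 mm in diameter, 15 mm high; this point is half-way up
- vial: Small white sample vial, 23 mm in diameter, 52 mm high, standing between the shelf and the dishes: a bystander. Origin at the centre of its underside
- reagent: Screw-cap reagent bottle, 56 mm in diameter, 106 mm high: a bystander on the right. Origin at the centre of its underside
There are look-alikes about, which are no part of the job. Leave any brown look-alike of the part that bears dish_1_centre alone. Leave any pink look-alike of the part that bears dish_2_centre alone.

How it is judged:
On the way, in this order (a step that is already met when the one before it is completed fails the run):
1. with the shelf's front tipped up (more than 4 degrees), the edge of its rear strip is over or behind the cleat (no more than 10 mm above the cleat's top edge) (z of shelf_strip in the frame of cleat_edge between -0.035 and 0.01 m and x of shelf_strip in the frame of cleat_edge between -0.002 and 0.026 m and y of shelf_strip in the frame of cleat_edge between -0.07 and 0.07 m and angle between shelf_strip's own z axis and vertical between 0.07 and 0.9 rad), for 0.05 s.
2. the shelf hangs level and fully home on the cleat (z of shelf_strip in the frame of cleat_edge between -0.029 and -0.016 m and x of shelf_strip in the frame of cleat_edge between 0.004 and 0.021 m and y of shelf_strip in the frame of cleat_edge between -0.06 and 0.06 m and angle between shelf_strip's own z axis and vertical below 0.06 rad and angle between the y axis of shelf_strip and the y axis of cleat_edge, either way round below 0.06 rad), for 0.2 s.
3. a petri dish stands flat on the floor of the hanging shelf (all of step 2 and ((z of dish_1_centre in the frame of shelf_floor between 0.0045 and 0.0105 m and x of dish_1_centre in the frame of shelf_floor between -0.025 and 0.025 m and y of dish_1_centre in the frame of shelf_floor between -0.045 and 0.045 m and angle between dish_1_centre's own z axis and vertical below 0.06 rad) or (z of dish_2_centre in the frame of shelf_floor between 0.0045 and 0.0105 m and x of dish_2_centre in the frame of shelf_floor between -0.025 and 0.025 m and y of dish_2_centre in the frame of shelf_floor between -0.045 and 0.045 m and angle between dish_2_centre's own z axis and vertical below 0.06 rad))), for 0.2 s.
At the end, for the whole second after the job is handed in: Shelf hung home on the cleat, level within 0.06 rad, strip edge 16-29 mm below and 4-21 mm behind the cleat edge, within 60 mm of its middle; one dish flat on its floor before the fin (25 mm in depth, 45 mm in width of shelf_floor), the other flat on top, centres within 6 mm; either may be lower (all of step 2 and horizontal distance between dish_1_centre and dish_2_centre below 0.006 m and ((z of dish_1_centre in the frame of shelf_floor between 0.0045 and 0.0105 m and x of dish_1_centre in the frame of shelf_floor between -0.025 and 0.025 m and y of dish_1_centre in the frame of shelf_floor between -0.045 and 0.045 m and angle between each of dish_1_centre, dish_2_centre's own z axis and vertical below 0.06 rad and z of dish_2_centre in the frame of shelf_floor between 0.0195 and 0.0255 m and x of dish_2_centre in the frame of shelf_floor between -0.025 and 0.025 m and y of dish_2_centre in the frame of shelf_floor between -0.045 and 0.045 m) or (z of dish_2_centre in the frame of shelf_floor between 0.0045 and 0.0105 m and x of dish_2_centre in the frame of shelf_floor between -0.025 and 0.025 m and y of dish_2_centre in the frame of shelf_floor between -0.045 and 0.045 m and angle between each of dish_2_centre, dish_1_centre's own z axis and vertical below 0.06 rad and z of dish_1_centre in the frame of shelf_floor between 0.0195 and 0.0255 m and x of dish_1_centre in the frame of shelf_floor between -0.025 and 0.025 m and y of dish_1_centre in the frame of shelf_floor between -0.045 and 0.045 m))); the robot touches nothing.
It fails at once if the vial or the reagent bottle is shoved more than 30 mm or knocked over (distance of any of vial, reagent from where it was at the start of the episode above 0.03 m or angle between any of vial, reagent's own z axis and vertical above 0.5 rad).
It also fails if it takes over 72 s, if anything falls off the work surface, if the arm or the gripper's body presses on something with over 40 N, if the wrist force passes 120 N, or if a joint passes its speed limit or range.

## Robot

A 6-joint arm with a two-finger parallel gripper is mounted at the origin on a cart in front of the work surface, level with it; the furniture and walls round the work are solid. World frame = base frame: x ahead of the robot, y to its left, z up, the work surface at z = 0. Lengths are in m, angles in rad, forces in N, time in s.
With the tool pointing down it reaches from about 0.375 to 0.975 m from the base axis. Payload 3.8 kg.
Tool frame: the origin (TCP) lies at the very end of the fingers, on their centre line; the grasp point (between the pads) lies 19 mm behind it; z points along the fingers, y is the direction in which the jaws open and shut (so a half turn about z gives the same grasp; the last joint's range is limited). The gripper opens to 85 mm and grips with 20 to 120 N. Pads are 22 mm wide; open, the fingers measure 114 mm over their backs; the gripper's body (76 mm by 85 mm) begins 54 mm behind the grasp point. The pads swing forward as they close: fully open they stand 13 mm farther back than shut.
Start: joints at [-1.192, 0.264, 1.604, -0, 1.274, -0.037], TCP at [0.273, -0.617, 0.206] pointing down, gripper open.
Joint ranges: [-2.63, 2.63], [-0.94, 2.18], [0.31, 2.57], [-1.31, 4.45], [0, 2.66], [-2.55, 2.55]. Speed limits (rad/s): [2.57, 2.57, 3.14, 3.14, 3.14, 3.14].

## Interface

Orientations are given as a rotation vector (axis times angle).
In Python, from workcell import bot, read_camera, finish_job gives the robot as it stands. The module is installed in compiled form; this text tells all that it offers.
- The arm moves only by the tool servo_tool, never from a script. Its argument "targets" is text: rows parted by semicolons, each of 7 numbers parted by spaces: the turn, a rotation vector about the tool's x, y, z in rad, then the shift along the tool's x, y, z in mm, then the finger opening in mm, from 0 to 85.4. In form: wx wy wz x y z gripper; .... A call has 1 to 8 rows; each row shifts and turns the pose as measured when the row begins, along the tool's axes as they then stand; what a row does not reach is not made up. A row lasts 1/12 s, in which the tool goes at most 41.7 mm and 7.16 degrees, less where a joint would pass 70% of its speed; a pose out of reach is approached as far as the arm can. A call is refused whole if a number of a shift passes 41.7 or a number of a turn 0.125, either way. A call with a gripper value outside its range is refused whole. The fingers move at their own pace and stop on an object; "newtons" is the grip in N (left out, the last holds). Time passes only in rows, so rows that do not move let the fingers close. It gives the time, the measured TCP pose, the force and the opening at its end, in the units of the state.
- bot.read_state(): the state, without advancing time (a new reading comes with each control period).
- read_camera(name): name is "side" or "top" or "wrist"; returns a dict with "image" (480x640x3 uint8, red, green, blue), "mtx" (3x3 intrinsics, pixels), "eye" and "orientation" of the camera in the world; the wrist camera has in their place "T_tool_cam" (4x4, takes a point from camera to tool coordinates, whose origin is the TCP and whose axes are the flange's). Camera axes: x right, y up, looking along -z (the intrinsics and any distortion apply to the point x, -y, -z); pixel columns grow to the right and rows downward; lengths in m; the calibration is good to about 2 mm. The wrist camera is an equidistant fisheye: a pixel r from the principal point sees the ray r / f radians off the axis. A picture is of the moment at which its call begins: read the wrist's pose just before it. There is no depth.
- finish_job(): hands the job in, once; it reports no verdict.
The state is a dict: "time": time; "q": joint angles; "joint_vel": joint speeds; "joint_torque": joint torques, N m; "tool_pos": TCP position; "tcp_rot": TCP orientation; "wrist_force": force on the tool from outside, world axes, zero at the start; "torque": the same for the moment, N m; "width": opening from 0.0 (shut) to 1.0 (fully open).
Only numpy, scipy, OpenCV 4.12 (cv2) and the standard library are available. Lean on these libraries where they do the work, as an engineer would, in place of code of your own. Each camera call takes 0.05 s, during which the arm holds its last target.

## Working session

There is one attempt and no reset: what is moved stays moved. The work goes in short steps, Python scripts to look and compute and a tool call to move; the robot and the scene stay as the last step left them, time stands still between calls to the robot, and variables do not carry over. Pictures are saved under pics/ and viewed, and the job is handed in when it is done.

Besides the shell and the picture viewer there is one more tool, called as a command line: name --argument value ..., lists and objects as JSON in quotes. servo_tool: Moves the arm, as the interface text tells. Its arguments: {"type":"object","properties":{"targets":{"type":"string"},"newtons":{"type":"number"}},"required":["targets"]}

```bash
mkdir -p pics
cat > h.py <<'E'
import numpy as np, cv2
from workcell import bot, read_camera, finish_job
from scipy.spatial.transform import Rotation as R
def snap(name,fn):
    s=bot.read_state(); c=read_camera(name); cv2.imwrite('pics/'+fn+'.png',c['image'][:,:,::-1]); 
    np.savez('pics/'+fn+'.npz',pos=s['tool_pos'],rot=s['tcp_rot'],**{k:v for k,v in c.items()})
    return s,c
E
python3 - <<'E'
from h import *
for n in ['side','top','wrist']:
    s,c=snap(n,n+'0')
    print(n,{k:np.round(v,4).tolist() if not isinstance(v,str) else v for k,v in c.items() if k!='image'})
print(s)
E
```

```text
side {'mtx': [[465.7158, 0.0, 315.1899], [0.0, 465.7158, 240.1628], [0.0, 0.0, 1.0]], 'eye': [0.0765, 0.9306, 0.5817], 'orientation': [0.3461, -1.5539, -2.3079]}
top {'mtx': [[623.3185, 0.0, 322.0028], [0.0, 623.3185, 237.6868], [0.0, 0.0, 1.0]], 'eye': [-0.4912, 0.3433, 1.5224], 'orientation': [0.4366, -0.6526, -1.8852]}
wrist {'mtx': [[371.6483, 0.0, 318.9712], [0.0, 371.6483, 242.4839], [0.0, 0.0, 1.0]], 'T_tool_cam': [[0.0007, 0.9512, 0.3085, 0.0793], [1.0, -0.0007, -0.0001, -0.0], [0.0001, 0.3085, -0.9512, -0.1678], [0.0, 0.0, 0.0, 1.0]]}
{'time': 0.1, 'q': array([-1.19185380e+00,  2.64685937e-01,  1.60526252e+00,  3.48325299e-05,
        1.27372574e+00, -3.69325359e-02]), 'joint_vel': array([ 0.00029861, -0.00036494, -0.0012773 ,  0.00031382, -0.001954  ,
       -0.00019035]), 'joint_torque': array([ 5.03392221e-04, -5.16706502e+01, -3.68589342e+01, -9.32055627e-05,
        6.28494963e-03, -7.96155291e-06]), 'tool_pos': array([ 0.27241206, -0.61678877,  0.20506758]), 'tcp_rot': array([-3.07190963e+00, -6.48117264e-01,  5.04542883e-04]), 'wrist_force': array([ 0.71468051, -0.15590795, -0.37125992]), 'torque': array([-0.02607703,  0.02384416,  0.00833615]), 'width': 1.0018959308610702}
```

View pics/side0.png

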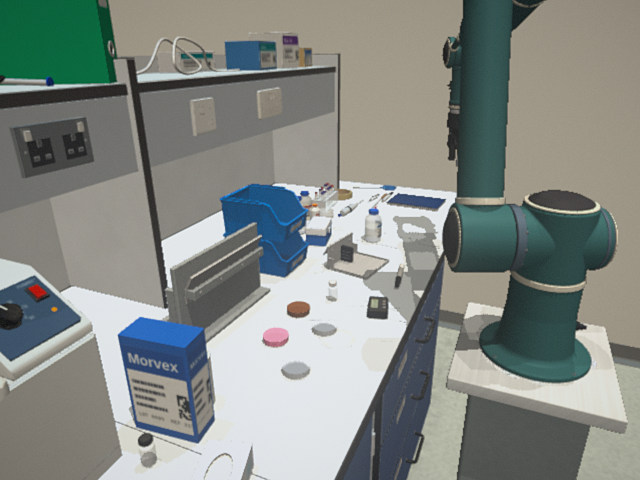

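View pics/top0.png

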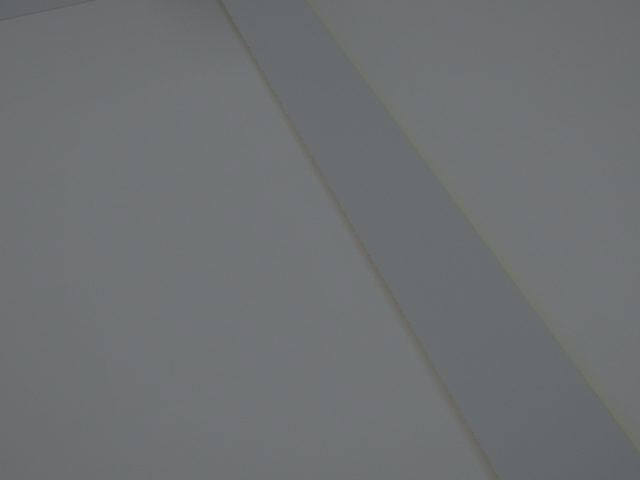

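View pics/wrist0.png

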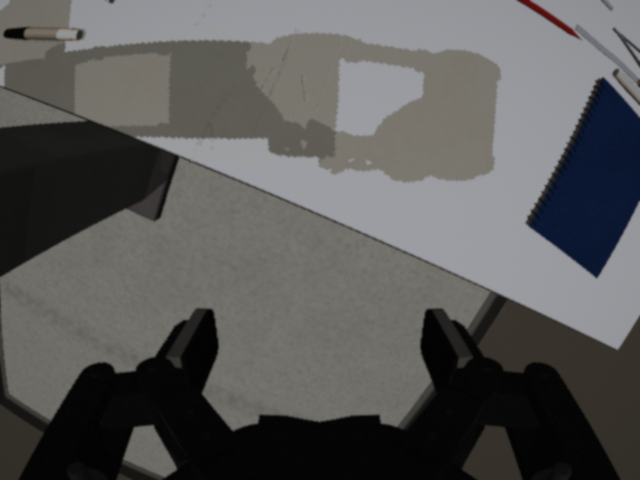

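The side view shows the shelf at about (355,262), board (215,285), bottle (373,225), vial (333,290), and whitish discs at (324,328) and (295,370), plus brown (298,310) and pink (276,337) look-alikes. The top camera sees only a bare surface. Next I'll cast rough rays from the side view.

```bash
cat >> h.py <<'E'
def ray_fixed(c,px):
    Rm=R.from_rotvec(c['orientation']).as_matrix(); K=c['mtx']
    px=np.atleast_2d(px).astype(float)
    x=(px[:,0]-K[0,2])/K[0,0]; y=(px[:,1]-K[1,2])/K[1,1]
    d=np.stack([x,-y,-np.ones_like(x)],1)
    d/=np.linalg.norm(d,axis=1)[:,None]
    return np.array(c['eye']),d@Rm.T
def ray_wrist(c,px,pos=None,rot=None):
    pos=c['pos'] if pos is None else pos; rot=c['rot'] if rot is None else rot
    K=c['mtx']; px=np.atleast_2d(px).astype(float)
    u=(px[:,0]-K[0,2]); v=(px[:,1]-K[1,2]); r=np.hypot(u,v)+1e-9; th=r/K[0,0]
    d=np.stack([np.sin(th)*u/r,-np.sin(th)*v/r,-np.cos(th)],1)
    T=np.array(c['T_tool_cam']); Rw=R.from_rotvec(rot).as_matrix()
    return Rw@T[:3,3]+pos, d@T[:3,:3].T@Rw.T
def proj_wrist(c,P):
    T=np.array(c['T_tool_cam']); Rw=R.from_rotvec(c['rot']).as_matrix()
    p=(np.atleast_2d(P)-c['pos'])@Rw; p=(p-T[:3,3])@T[:3,:3]
    p=p*[1,-1,-1]; K=c['mtx']; rr=np.hypot(p[:,0],p[:,1])+1e-9; th=np.arctan2(rr,p[:,2])
    return np.stack([K[0,2]+K[0,0]*th*p[:,0]/rr,K[1,2]+K[0,0]*th*p[:,1]/rr],1)
def plane(o,d,z):
    return o+d*((z-o[2])/d[:,2])[:,None]
def tri(*rays):
    A=np.zeros((3,3));b=np.zeros(3)
    for o,d in rays:
        d=np.ravel(d);M=np.eye(3)-np.outer(d,d);A+=M;b+=M@o
    p=np.linalg.solve(A,b)
    return p,[float(np.linalg.norm(np.cross(p-o,np.ravel(d)))) for o,d in rays]
def load(fn): return dict(np.load('pics/'+fn+'.npz'))
E
python3 - <<'E'
from h import *
c=load('side0')
for n,p,z in [('shelf',(355,265),0),('fin',(347,254),.04),('dishA',(324,329),.0075),('dishB',(295,370),.0075),('brown',(298,310),.0075),('pink',(276,337),.0075),('vial',(333,299),0),('bottle',(373,240),0),('boardL',(178,344),0),('boardR',(270,293),0),('cleatL',(172,268),.15),('cleatR',(268,240),.15)]:
    print(n,plane(*ray_fixed(c,p),z).round(3))
t=load('top0'); o,d=ray_fixed(t,(320,240)); print(o,d)
print(R.from_rotvec(c['rot']).as_matrix().round(3))
im=c['image'][170:400,150:460]; cv2.imwrite('pics/sidecrop.png',cv2.resize(im,None,fx=2.5,fy=2.5,interpolation=cv2.INTER_CUBIC)[:,:,::-1])
E
```

```text
shelf [[ 0.482 -0.252  0.   ]]
fin [[ 0.5   -0.233  0.04 ]]
dishA [[0.428 0.11  0.008]]
dishB [[0.424 0.265 0.007]]
brown [[0.518 0.057 0.007]]
pink [[0.512 0.179 0.007]]
vial [[ 0.466 -0.037  0.   ]]
bottle [[ 0.492 -0.46   0.   ]]
boardL [[0.702 0.276 0.   ]]
boardR [[ 0.63  -0.004  0.   ]]
cleatL [[0.741 0.219 0.15 ]]
cleatR [[ 0.627 -0.004  0.15 ]]
[-0.49119243  0.34334144  1.5224241 ] [[ 0.57023481 -0.23443313 -0.78732037]]
[[ 0.915  0.404 -0.001]
 [ 0.404 -0.915  0.002]
 [ 0.    -0.002 -1.   ]]
```

View pics/sidecrop.png

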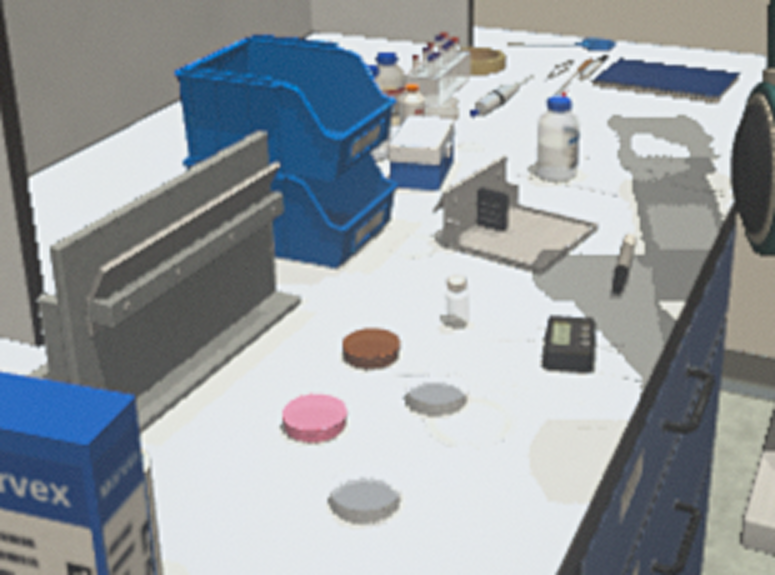

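servo_tool --targets "0 0 0.104 0 0 -28 85; 0 0 0.104 0 0 -28 85; 0 0 0.104 0 0 -28 85; 0 0 0.104 0 0 -28 85; 0 0 0 10 -38 0 85; 0 0 0 10 -38 0 85; 0 0 0 10 -38 0 85; 0 0 0 10 -38 0 85"

```text
time: 0.82
tool_pos: [0.3132, -0.4663, 0.3154]
tcp_rot: [-3.13, 0.049, 0.009]
wrist_force: [-0.0, 0.9, -0.2]
width: 0.993
```

servo_tool --targets "0 0 0 10 -38 0 85; 0 0 0 10 -38 0 85; 0 0 0 10 -38 0 85; 0 0 0 10 -38 0 85; 0 0 0 10 -38 0 85; 0 0 0 10 -38 0 85; 0 0 0 0 0 0 85; 0 0 0 0 0 0 85"

```text
time: 1.48
tool_pos: [0.3818, -0.2214, 0.3162]
tcp_rot: [-3.127, 0.04, 0.006]
wrist_force: [-0.3, -1.2, 0.4]
width: 0.996
```

Run:
```python
from h import *
s,c=snap('wrist','w1')
print(s['time'],s['tool_pos'].round(4)); print(R.from_rotvec(s['tcp_rot']).as_matrix().round(3))
```

```text
1.4833 [ 0.3818 -0.2214  0.3162]
[[ 1.    -0.026 -0.004]
 [-0.025 -1.     0.015]
 [-0.004 -0.015 -1.   ]]
```

View pics/w1.png

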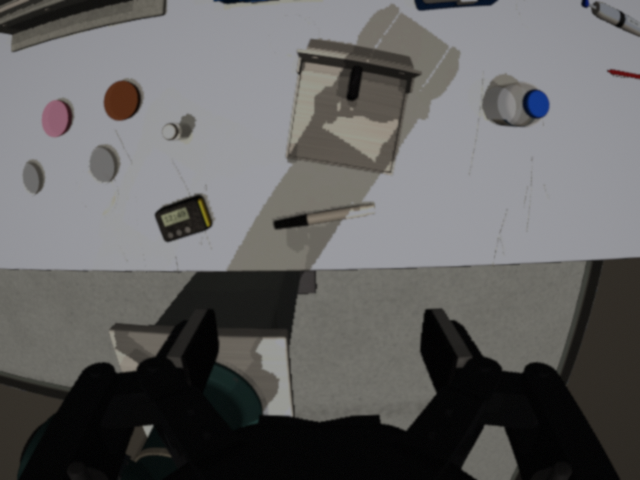

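w1 shows the shelf around (352,110) with its fin at (355,83), bottle (520,103), vial (172,130), whitish dishes (103,163) and (33,177), brown (121,100), pink (57,118), and the board corner top left. I'll move left to see the board and the dishes.

servo_tool --targets "0 0 0 8 -41 0 85; 0 0 0 8 -41 0 85; 0 0 0 8 -41 0 85; 0 0 0 8 -41 0 85; 0 0 0 8 -41 0 85; 0 0 0 8 -41 0 85; 0 0 0 8 -41 0 85; 0 0 0 8 -41 0 85"

```text
time: 2.2
tool_pos: [0.4608, 0.0938, 0.3185]
tcp_rot: [-3.132, 0.097, 0.006]
wrist_force: [0.8, -0.6, 0.3]
width: 0.999
```

servo_tool --targets "0 0 0 5 -41 0 85; 0 0 0 5 -41 0 85; 0 0 0 5 -41 0 85;  0 0 0 0 0 0 85; 0 0 0 0 0 0 85; 0 0 0 0 0 0 85"

```text
time: 2.7
tool_pos: [0.4899, 0.2209, 0.3159]
tcp_rot: [-3.133, 0.101, 0.01]
wrist_force: [-0.6, -0.2, -0.5]
width: 0.994
```

Run:
```python
from h import *
s,c=snap('wrist','w2')
print(s['time'],s['tool_pos'].round(4),s['joint_vel'].round(3)); print(R.from_rotvec(s['tcp_rot']).as_matrix().round(3))
```

```text
2.7 [0.4899 0.2209 0.3159] [-0.02   0.019 -0.006 -0.019  0.009 -0.011]
[[ 0.998 -0.064 -0.006]
 [-0.064 -0.998  0.007]
 [-0.007 -0.006 -1.   ]]
```

View pics/w2.png

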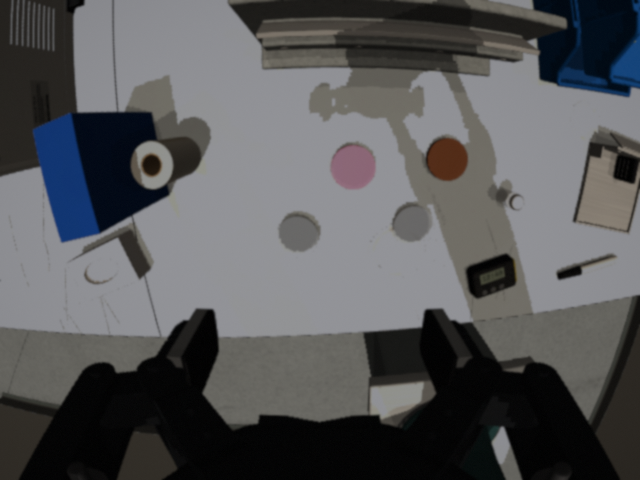

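w2: the whitish dishes are at (299,231) and (411,221), pink (353,166), brown (447,158), vial (515,200), and the board with its cleat along the top from (235,0) to (560,40). What could be taken for a dish: whitish (299,231) and (411,221) match the description, while pink (353,166), brown (447,158), the cap-like ring (152,165) and the round thing (100,270) do not.

Run:
```python
from h import *
c=load('w2')
g=c['image']
a=cv2.resize(g[190:270,260:460],None,fx=4,fy=4,interpolation=cv2.INTER_CUBIC)
b=cv2.resize(g[0:90,220:580],None,fx=2.2,fy=2.2,interpolation=cv2.INTER_CUBIC)
cv2.imwrite('pics/cd.png',a[:,:,::-1]);cv2.imwrite('pics/cb.png',b[:,:,::-1])
for p in [(299,231),(411,221),(340,230),(353,166)]: print(g[p[1],p[0]])
for fn,pts in [('w2',[(299,231),(411,221),(515,201)]),('w1',[(33,177),(103,163),(172,131)])]:
    c=load(fn)
    for p in pts: print(fn,p,plane(*ray_wrist(c,p),.015).round(4))
```

```text
[105 105 103]
[103 102 102]
[146 147 152]
[138 103 118]
w2 (299, 231) [[0.4327 0.253  0.015 ]]
w2 (411, 221) [[0.4377 0.1039 0.015 ]]
w2 (515, 201) [[ 0.4597 -0.0518  0.015 ]]
w1 (33, 177) [[0.4273 0.2403 0.015 ]]
w1 (103, 163) [[0.4333 0.0904 0.015 ]]
w1 (172, 131) [[ 0.466  -0.0254  0.015 ]]
```

View pics/cd.png

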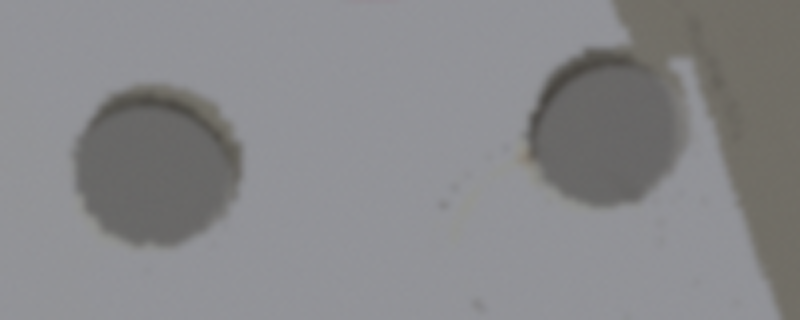

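View pics/cb.png

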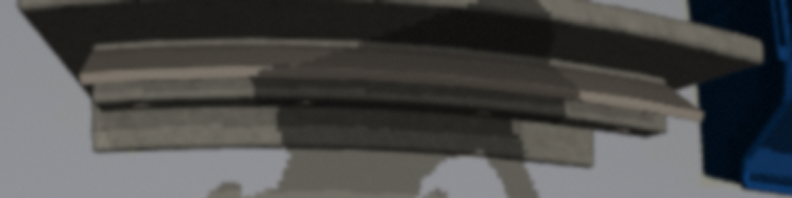

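servo_tool --targets "0 0 -0.05 35 14 0 85; 0 0 -0.05 35 14 0 85; 0 0 -0.05 35 14 0 85; 0 0 0 0 0 0 85; 0 0 0 0 0 0 85"

```text
time: 3.17
tool_pos: [0.5976, 0.1642, 0.3142]
tcp_rot: [-3.134, -0.127, 0.012]
wrist_force: [-0.2, -0.2, 0.5]
width: 0.993
```

Run:
```python
from h import *
s,c=snap('wrist','w3')
print(s['time'],s['tool_pos'].round(4),s['joint_vel'].round(3)); print(R.from_rotvec(s['tcp_rot']).as_matrix().round(3))
```

```text
3.1667 [0.5976 0.1642 0.3142] [-0.075  0.045 -0.023 -0.03  -0.034 -0.033]
[[ 0.997  0.081 -0.008]
 [ 0.081 -0.997  0.005]
 [-0.007 -0.005 -1.   ]]
```

View pics/w3.png

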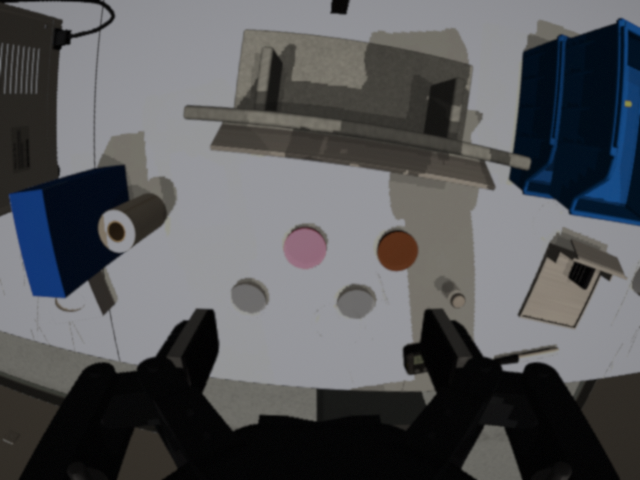

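Run:
```python
from h import *
g=load('w3')['image']
def crop(g,x0,y0,w,h,f,fn):
    a=cv2.resize(g[y0:y0+h,x0:x0+w],None,fx=f,fy=f,interpolation=cv2.INTER_CUBIC)
    a=np.clip(a.astype(float)*1.6,0,255).astype(np.uint8)
    return a
a=crop(g,180,95,110,70,7,'');b=crop(g,430,120,110,80,7,'')
cv2.imwrite('pics/c3a.png',a[:,:,::-1]);cv2.imwrite('pics/c3b.png',b[:,:,::-1])
g=load('w2')['image']
a=crop(g,220,0,110,80,7,'');b=crop(g,470,0,110,85,7,'')
cv2.imwrite('pics/c2a.png',a[:,:,::-1]);cv2.imwrite('pics/c2b.png',b[:,:,::-1])
```

```text
(no output)
```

View pics/c3a.png

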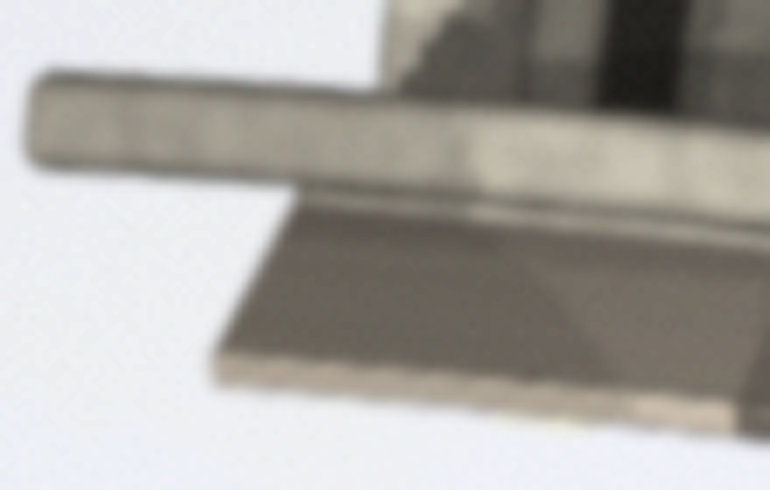

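View pics/c3b.png

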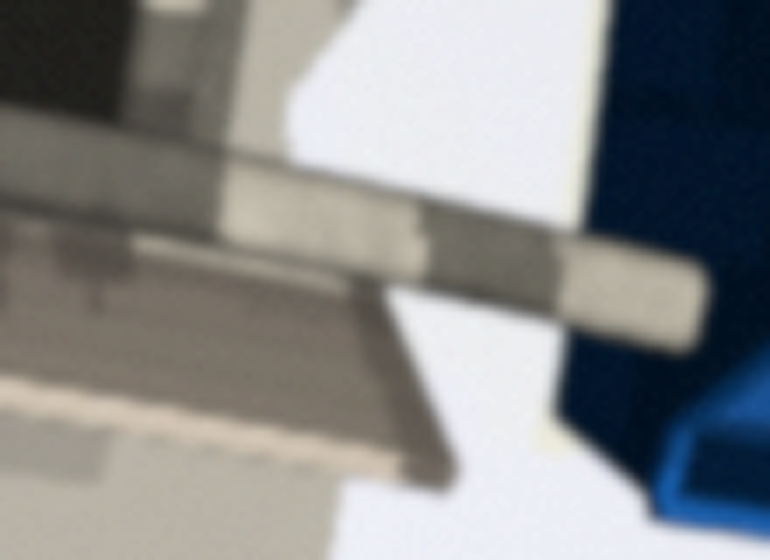

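View pics/c2a.png

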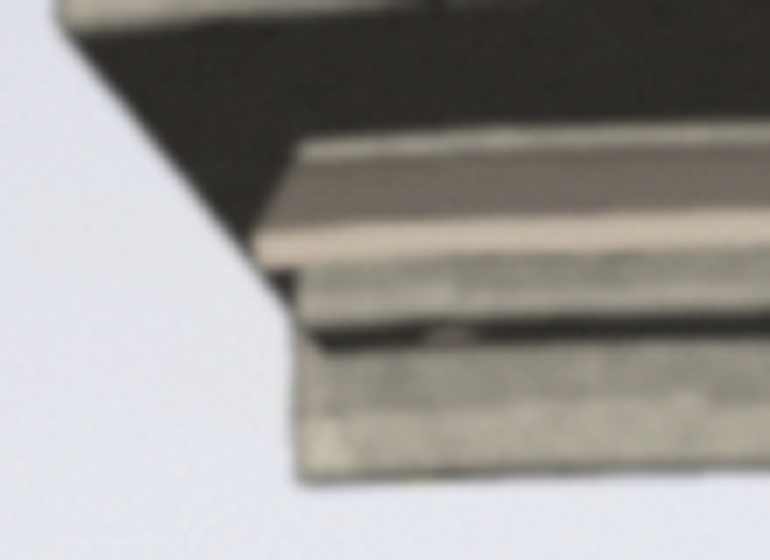

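View pics/c2b.png

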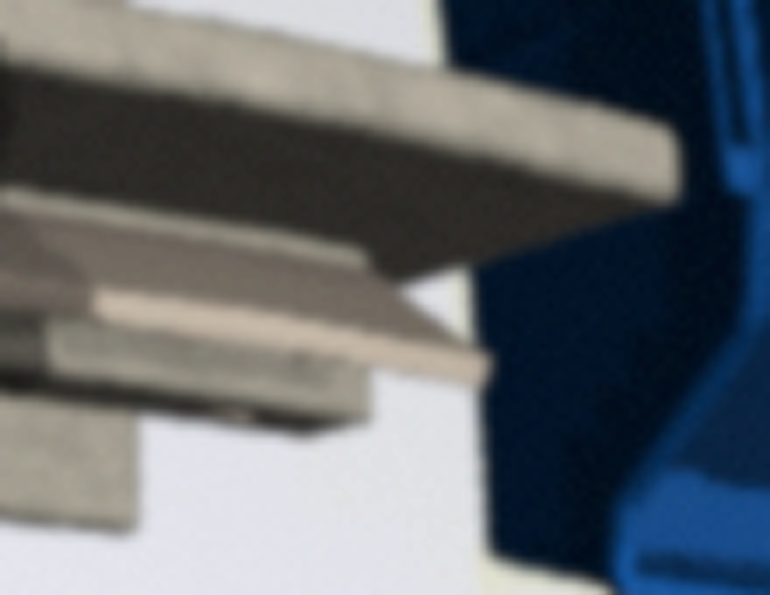

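Run:
```python
from h import *
w2,w3,s=load('w2'),load('w3'),load('side0')
L=tri(ray_wrist(w2,(256.7,35.3)),ray_wrist(w3,(210.6,146.9)))
Rr=tri(ray_wrist(w2,(539.4,52.6)),ray_wrist(w3,(494.1,187.6)))
print(L,Rr)
l,r=L[0],Rr[0]; print('len',np.linalg.norm(l-r),'mid',(l+r)/2,'yaw',np.degrees(np.arctan2(-(l-r)[0],(l-r)[1])))
# top front corners of board
bl=tri(ray_wrist(w2,(220+9-.5,30/7-.5)),ray_wrist(w3,(180+34/7-.5,95+165/7-.5)));
br=tri(ray_wrist(w2,(470+682/7-.5,200/7-.5)),ray_wrist(w3,(430+695/7-.5,120+352/7-.5)));print(bl,br)
# dishes w2,w3,w1 tri at top centres
for a,b in [((299,231),(250,296)),((411,221),(356,302))]:
    print(tri(ray_wrist(w2,a),ray_wrist(w3,b)))
def crop(fn,x0,y0,w,h,f,o,gain=1.6):
    g=load(fn)['image']
    a=cv2.resize(g[y0:y0+h,x0:x0+w],None,fx=f,fy=f,interpolation=cv2.INTER_CUBIC)
    a=np.clip(a.astype(float)*gain,0,255).astype(np.uint8); cv2.imwrite('pics/'+o+'.png',a[:,:,::-1])
crop('side0',160,215,120,140,4,'cs0',1.2)
```

```text
(array([0.65222745, 0.26443664, 0.16396017]), [0.00010132594272585991, 0.00010132594272594151]) (array([0.6396884 , 0.00536925, 0.16481884]), [0.00040274441650263486, 0.00040274441650283284])
len 0.2593720794462625 mid [0.64595792 0.13490294 0.16438951] yaw -2.7709954023993464
(array([0.67752148, 0.28218107, 0.1861265 ]), [0.0005188048696338645, 0.0005188048696340544]) (array([ 0.6631361 , -0.01473636,  0.18794152]), [3.344760466996885e-05, 3.344760466991074e-05])
(array([0.42852374, 0.25362077, 0.00156812]), [0.0005658698980082349, 0.0005658698980079317])
(array([0.43375776, 0.09984751, 0.003122  ]), [0.0012822302406366825, 0.0012822302406369104])
```

View pics/cs0.png

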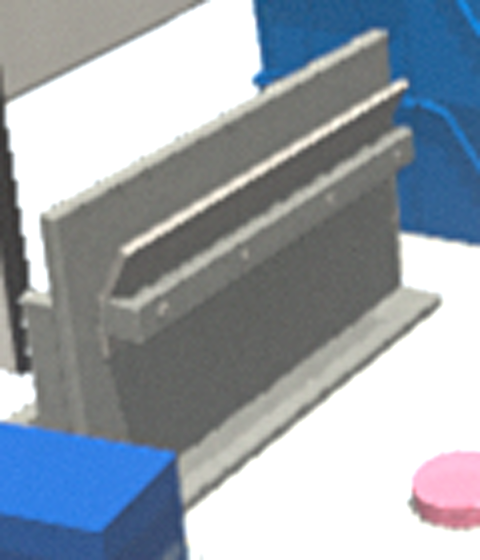

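Run:
```python
from h import *
w2,w3,s=load('w2'),load('w3'),load('side0')
for a,b,d in [((256.7,35.3),(210.6,146.9),(190.6,277.2)),((539.4,52.6),(494.1,187.6),(260.8,235.8))]:
    rs=[ray_wrist(w2,a),ray_wrist(w3,b),ray_fixed(s,d)]
    print(tri(*rs)); print(tri(rs[0],rs[2]),tri(rs[1],rs[2]))
# dish contours
for fn,pts in [('w2',[(299,231),(411,221)]),('w3',[(250,296),(356,302)]),('side0',[(324,328),(295,370)])]:
    c=load(fn); g=c['image'].astype(int)
    for (x,y) in pts:
        w=20
        sub=g[y-w:y+w,x-w:x+w]
        ref=np.median(g[y-3:y+3,x-3:x+3].reshape(-1,3),0)
        m=(np.abs(sub-ref).max(2)<(9 if fn!='side0' else 14)).astype(np.uint8)
        m=cv2.morphologyEx(m,cv2.MORPH_OPEN,np.ones((3,3)))
        cs,_=cv2.findContours(m,cv2.RETR_EXTERNAL,cv2.CHAIN_APPROX_NONE)
        k=max(cs,key=cv2.contourArea); e=cv2.fitEllipse(k)
        px=(e[0][0]+x-w,e[0][1]+y-w)
        o,d=ray_wrist(c,px) if fn!='side0' else ray_fixed(c,px)
        print(fn,np.round(px,1),np.round(e[1],1),plane(o,d,.015).round(4))
```

```text
(array([0.65246775, 0.26438633, 0.1652492 ]), [0.0005127739186812962, 0.00045126835896984176, 0.000837251547701521])
(array([0.65246573, 0.26466791, 0.16541291]), [0.0006459435082454158, 0.0006459435082459696]) (array([0.65277597, 0.26432141, 0.16533363]), [0.0006096995177146284, 0.0006096995177150193])
(array([0.6401952 , 0.00488805, 0.16310023]), [0.000979963005432534, 0.0005519174137716142, 0.0012651072237235843])
(array([0.64089947, 0.0040115 , 0.16233565]), [0.0010258325003279735, 0.0010258325003296676]) (array([0.64024954, 0.00557164, 0.16310996]), [0.000819502055516701, 0.0008195020555175114])
w2 [297.8 233.4] [32. 38.] [[0.4295 0.2549 0.015 ]]
w2 [411.8 223.4] [31.2 36.2] [[0.4344 0.1027 0.015 ]]
w3 [247.6 298.1] [24.  33.9] [[0.4316 0.2542 0.015 ]]
w3 [355.2 303.8] [25.5 34. ] [[0.4362 0.1012 0.015 ]]
side0 [324.  327.2] [ 6.8 18. ] [[0.4263 0.1138 0.015 ]]
side0 [295.8 368. ] [10.3 22.9] [[0.4205 0.2679 0.015 ]]
```

Run:
```python
from h import *
c=load('w1');o,d=ray_wrist(c,[(357,69),(353,99),(300,50),(418,75),(289,158),(392,171)])
P=np.vstack([plane(o,d[:2],.052),plane(o,d[2:4],.07),plane(o,d[4:],.004)]);print(P.round(4))
v=P[0]-P[1];print(np.degrees(np.arctan2(v[1],v[0])))
for v in (P[2]-P[3],P[4]-P[5]): print(np.degrees(np.arctan2(-v[0],v[1])))
g=c['image'];a=cv2.resize(g[20:190,270:440],None,fx=3.5,fy=3.5,interpolation=cv2.INTER_CUBIC);a=np.clip(a*1.5,0,255).astype(np.uint8)
cv2.imwrite('pics/c1.png',a[:,:,::-1])
```

```text
[[ 0.5262 -0.2641  0.052 ]
 [ 0.4908 -0.2588  0.052 ]
 [ 0.5465 -0.2011  0.07  ]
 [ 0.5186 -0.3306  0.07  ]
 [ 0.4195 -0.1789  0.004 ]
 [ 0.4004 -0.3125  0.004 ]]
-8.5773428520902
-12.157598147032555
-8.137076566624671
```

View pics/c1.png

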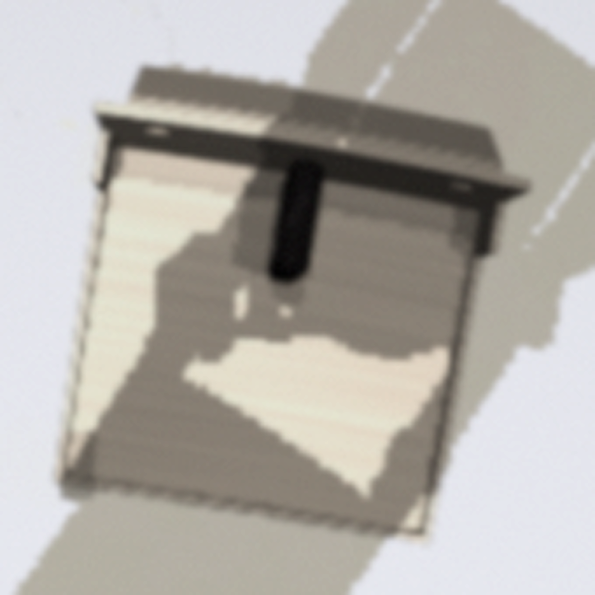

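servo_tool --targets "0 0 0.085 -6 40 0 85; 0 0 0.085 -6 40 0 85; 0 0 0.085 -6 40 0 85; 0 0 0 -6 40 8 85; 0 0 0 -6 40 12 85; 0 0 0 -6 40 12 85; 0 0 0 -6 40 12 85; 0 0 0 -6 40 12 85"

```text
time: 3.88
tool_pos: [0.5079, -0.1422, 0.2624]
tcp_rot: [-3.122, 0.288, -0.006]
wrist_force: [-0.0, -0.6, -0.4]
width: 0.995
```

servo_tool --targets "0 0 0 -6 38 12 85; 0 0 0 -6 38 12 85; 0 0 0 -6 28 10 85; 0 0 0 0 0 0 85; 0 0 0 0 0 0 85; 0 0 0 0 0 0 85"

```text
time: 4.38
tool_pos: [0.4578, -0.2485, 0.2267]
tcp_rot: [-3.122, 0.312, -0.006]
wrist_force: [-0.2, 0.6, -0.1]
width: 1.001
```

Run:
```python
from h import *
s,c=snap('wrist','w4')
print(s['time'],s['tool_pos'].round(4),s['joint_vel'].round(3)); print(R.from_rotvec(s['tcp_rot']).as_matrix().round(3))
```

```text
4.3833 [ 0.4578 -0.2485  0.2267] [-0.011 -0.026  0.012  0.016  0.005  0.01 ]
[[ 0.98  -0.198  0.004]
 [-0.198 -0.98   0.003]
 [ 0.003 -0.004 -1.   ]]
```

View pics/w4.png

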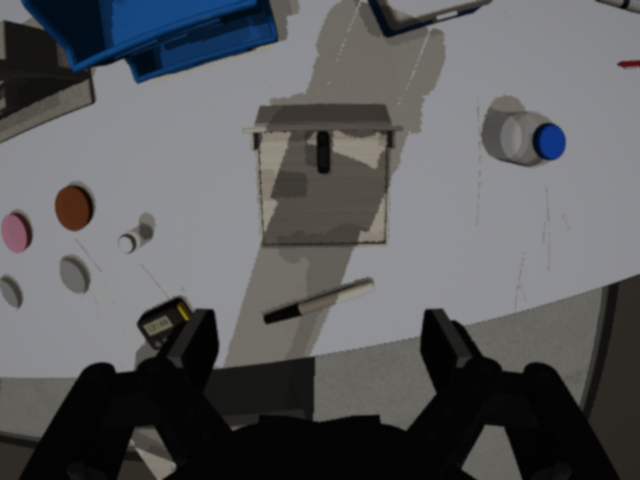

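```bash
cat >> h.py <<'E'
def crop(fn,x0,y0,w,h,f,o,gain=1.5):
    g=load(fn)['image']
    a=cv2.resize(g[y0:y0+h,x0:x0+w],None,fx=f,fy=f,interpolation=cv2.INTER_CUBIC)
    a=np.clip(a.astype(float)*gain,0,255).astype(np.uint8); cv2.imwrite('pics/'+o+'.png',a[:,:,::-1])
E
python3 - <<'E'
from h import *
crop('w4',235,95,180,160,4.4,'c4')
E
```

```text
(no output)
```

View pics/c4.png

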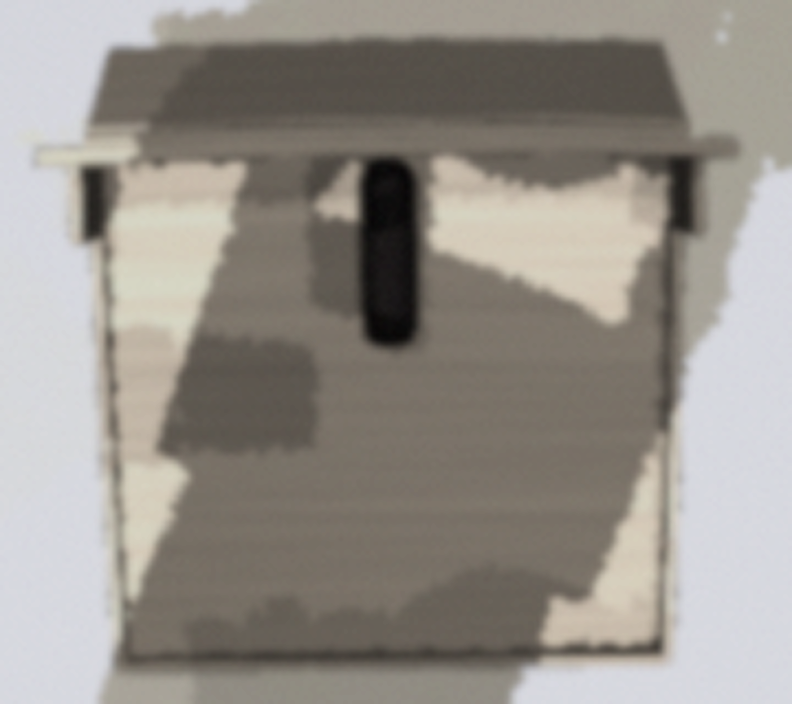

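Run:
```python
from h import *
a,b=load('w1'),load('w4')
p1=lambda x,y:((x+.5)/3.5-.5+270,(y+.5)/3.5-.5+20)
p4=lambda x,y:((x+.5)/4.4-.5+235,(y+.5)/4.4-.5+95)
Q={}
for n,u,v in [('stripL',(142,68),(108,46)),('stripR',(488,130),(660,42)),('earL',(97,108),(36,152)),('earR',(528,188),(738,150)),('rimL',(60,490),(118,660)),('rimR',(427,538),(668,656)),('finF',(286,282),(390,347)),('finB',(306,160),(388,158))]:
    Q[n],e=tri(ray_wrist(a,p1(*u)),ray_wrist(b,p4(*v))); print(n,Q[n].round(4),np.round(e,4), plane(*ray_wrist(b,p4(*v)),.052).round(4))
for k in ['strip','ear','rim']:
    v=Q[k+'L']-Q[k+'R']; print(k,np.linalg.norm(v),np.degrees(np.arctan2(-v[0],v[1])),(Q[k+'L']+Q[k+'R'])/2)
v=Q['finB']-Q['finF'];print(np.degrees(np.arctan2(v[1],v[0])))
```

```text
stripL [ 0.5687 -0.2109  0.0289] [0.0004 0.0004] [[ 0.5668 -0.214   0.052 ]]
stripR [ 0.5459 -0.3293  0.0341] [0.0002 0.0002] [[ 0.5453 -0.3263  0.052 ]]
earL [ 0.5476 -0.1974  0.0646] [0.0006 0.0006] [[ 0.5485 -0.1943  0.052 ]]
earR [ 0.521  -0.3348  0.0671] [0.0005 0.0005] [[ 0.5202 -0.3386  0.052 ]]
rimL [ 0.4171 -0.1729 -0.0108] [0.0018 0.0018] [[ 0.4361 -0.1858  0.052 ]]
rimR [ 0.398  -0.3111  0.0095] [0.0001 0.0001] [[ 0.4131 -0.3061  0.052 ]]
finF [ 0.4903 -0.2582  0.0368] [0.0002 0.0002] [[ 0.4922 -0.2586  0.052 ]]
finB [ 0.5315 -0.2655  0.0444] [0.0006 0.0006] [[ 0.5313 -0.266   0.052 ]]
strip 0.12073022032658938 -10.900420596985919 [ 0.55734228 -0.27011019  0.03147668]
ear 0.14002388801903998 -10.954401411644591 [ 0.53428947 -0.26611296  0.06587031]
rim 0.14098297450906833 -7.853201615364693 [ 0.40756981 -0.24203567 -0.00061916]
-10.114327279496717
```

servo_tool --targets "0 0 -0.012 27 1.2 20 85; 0 0 0 27 1.2 40 85; 0 0 0 0 0 40 85; 0 0 0 0 0 40 85; 0 0 0 0 0 0 85; 0 0 0 0 0 0 85; 0 0 0 0 0 0 85"

```text
time: 5.02
tool_pos: [0.5233, -0.2544, 0.0972]
tcp_rot: [3.127, -0.273, 0.037]
wrist_force: [-0.8, -0.3, -0.1]
width: 0.997
```

Run:
```python
from h import *
s,c=snap('wrist','w5')
print(s['time'],s['tool_pos'].round(4),s['joint_vel'].round(3)); print(R.from_rotvec(s['tcp_rot']).as_matrix().round(4))
```

```text
5.0167 [ 0.5233 -0.2544  0.0972] [ 0.023 -0.021 -0.037  0.002  0.013  0.004]
[[ 9.846e-01 -1.734e-01  2.330e-02]
 [-1.733e-01 -9.849e-01 -4.400e-03]
 [ 2.370e-02  3.000e-04 -9.997e-01]]
```

View pics/w5.png

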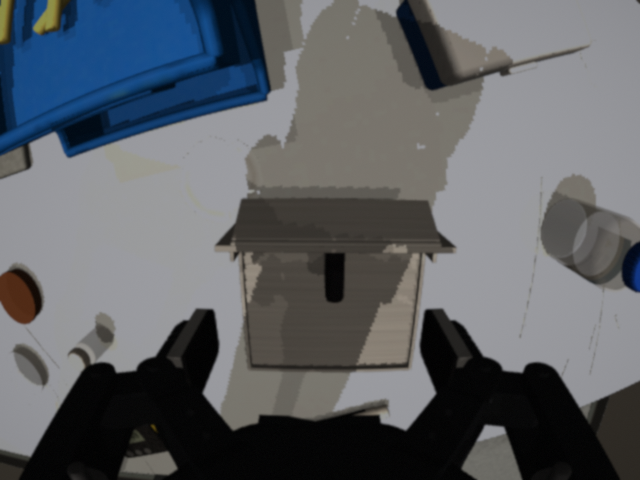

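```bash
cat >> h.py <<'E'
def Rt(yawdeg,tilt=0.):
    # tool: x along yaw, z down; tilt>0 = rotate about heading's +y (front up)
    return R.from_euler('z',yawdeg,degrees=True)*R.from_euler('y',tilt)*R.from_matrix(np.diag([1,-1,-1]))
def go(pos,yawdeg,tilt=0.,s=None):
    s=s or bot.read_state(); Rc=R.from_rotvec(s['tcp_rot'])
    rv=(Rc.inv()*Rt(yawdeg,tilt)).as_rotvec(); dp=Rc.inv().apply(np.array(pos)-s['tool_pos'])*1000
    print('t',round(s['time'],2),'tcp',s['tool_pos'].round(4),'yaw',Rc.as_matrix()[:2,0].round(3),'z',Rc.as_matrix()[:,2].round(4),'F',s['wrist_force'].round(1),'w',round(s['width'],3)); print('turn',rv.round(3),'shift mm',dp.round(1))
E
python3 - <<'E'
from h import *
c=load('w5')
for y,z in [((334,303),.052),((334,254),.052)]: print(plane(*ray_wrist(c,y),z))
a,b=load('w4'),c
print(tri(ray_wrist(a,((390+.5)/4.4-.5+235,(347+.5)/4.4-.5+95)),ray_wrist(c,(334,303))))
for u,v in [((108,46),(240,199)),((660,42),(426,201))]:
    print(tri(ray_wrist(a,((u[0]+.5)/4.4-.5+235,(u[1]+.5)/4.4-.5+95)),ray_wrist(c,v)))
go((.509,-.261,.016),-10.6)
E
```

```text
[[ 0.49282411 -0.2587592   0.052     ]]
[[ 0.52553054 -0.26402152  0.052     ]]
(array([ 0.49192349, -0.25862717,  0.05014462]), [5.7696123226379524e-05, 5.769612322645971e-05])
(array([ 0.56774262, -0.21254443,  0.04284184]), [9.958624365643951e-05, 9.958624365657241e-05])
(array([ 0.54567076, -0.32853794,  0.03734499]), [0.00037808396102480567, 0.00037808396102487945])
t 5.07 tcp [ 0.5243 -0.255   0.0985] yaw [ 0.984 -0.173] z [ 0.0258 -0.0056 -0.9997] F [0.1 0.  0.1] w 0.991
turn [ 0.001 -0.026  0.011] shift mm [-16.2   8.5  82.1]
```

servo_tool --targets "0 -0.026 0.011 -16 8.5 10 85; 0 0 0 0 0 25 85; 0 0 0 0 0 20 85; 0 0 0 0 0 15 85; 0 0 0 0 0 0 85; 0 0 0 0 0 0 85"

```text
time: 5.57
tool_pos: [0.5129, -0.268, 0.0407]
tcp_rot: [3.115, -0.292, 0.026]
wrist_force: [0.2, 0.3, -0.1]
width: 0.991
```

Run:
```python
from h import *
go((.509,-.261,.016),-10.6)
```

```text
t 5.57 tcp [ 0.5129 -0.268   0.0407] yaw [ 0.982 -0.185] z [ 0.0157 -0.014  -0.9998] F [ 0.2  0.3 -0.1] w 0.991
turn [ 0.011 -0.018 -0.002] shift mm [-5.6 -6.4 24.6]
```

servo_tool --targets "0.011 -0.018 0 -5.5 -6.4 0 85; 0 0 0 0 0 0 85; 0 0 0 0 0 8 85; 0 0 0 0 0 8 85; 0 0 0 0 0 4 85; 0 0 0 0 0 0 85"

```text
time: 6.07
tool_pos: [0.5118, -0.2633, 0.0262]
tcp_rot: [3.124, -0.294, 0.012]
wrist_force: [-0.9, 0.7, 0.5]
width: 0.99
```

Run:
```python
from h import *
go((.509,-.261,.016),-10.6)
```

```text
t 6.07 tcp [ 0.5118 -0.2633  0.0262] yaw [ 0.982 -0.187] z [ 0.0074 -0.0042 -1.    ] F [-0.9  0.7  0.5] w 0.99
turn [ 0.003 -0.008 -0.003] shift mm [-3.3 -1.7 10.2]
```

servo_tool --targets "0.004 -0.011 -0.003 -4 -2.5 7 85; 0 0 0 0 0 5 85; 0 0 0 0 0 2 60; 0 0 0 0 0 0 30; 0 0 0 0 0 0 12; 0 0 0 0 0 0 5; 0 0 0 0 0 0 0; 0 0 0 0 0 0 0" --newtons 90

```text
time: 6.73
tool_pos: [0.5072, -0.2593, 0.0093]
tcp_rot: [-3.126, 0.288, 0.01]
wrist_force: [0.3, 0.7, 2.4]
width: 0.14
```

servo_tool --targets "0 0 0 0 0 0 0; 0 0 0 0 0 0 0; 0 0 0 0 0 0 0"

```text
time: 6.98
tool_pos: [0.5074, -0.2594, 0.0096]
tcp_rot: [-3.126, 0.288, 0.009]
wrist_force: [-1.0, -0.1, -0.6]
width: 0.117
```

Run:
```python
from h import *
go((.509,-.261,.016),-10.6)
```

```text
t 6.98 tcp [ 0.5074 -0.2594  0.0096] yaw [ 0.983 -0.183] z [-0.0055  0.0029 -1.    ] F [-1.  -0.1 -0.6] w 0.117
turn [-0.002  0.006  0.001] shift mm [ 1.8  1.2 -6.4]
```

servo_tool --targets "0 0 0 0 0 -8 0; 0 0 0 0 0 -20 0; 0 0 0 0 0 -30 0; 0 0 0 0 0 -35 0; 0 0 0 0 0 -35 0; 0 0 0 0 0 -30 0; 0 0 0 0 0 -15 0; 0 0 0 0 0 0 0"

```text
time: 7.65
tool_pos: [0.5027, -0.2566, 0.1861]
tcp_rot: [-3.119, 0.288, 0.031]
wrist_force: [-0.1, -0.5, -2.5]
width: 0.115
```

Run:
```python
from h import *
s,c=snap('wrist','w6'); go((.50,.13,.22),-2.75,0.2)
```

```text
t 7.7 tcp [ 0.5024 -0.2564  0.1849] yaw [ 0.983 -0.183] z [-0.0199  0.0114 -0.9997] F [ 0.7  0.3 -2.3] w 0.109
turn [-0.023 -0.179 -0.135] shift mm [ -73.8 -379.7  -30.7]
```

View pics/w6.png

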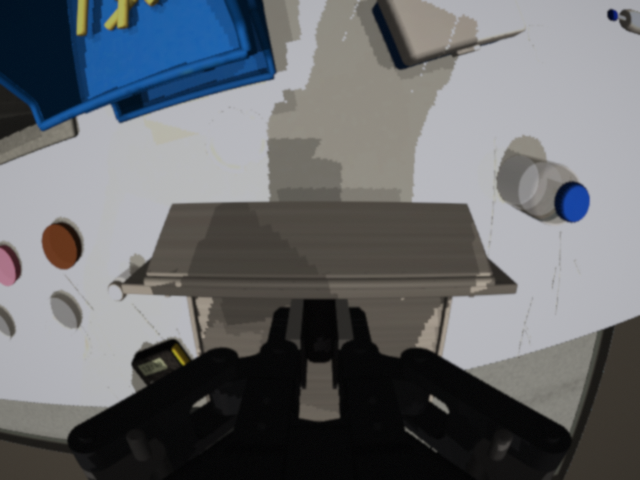

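Run:
```python
from h import *
c=load('w6'); c['pos']=np.zeros(3); c['rot']=np.zeros(3)
for p in [(172,204),(468,204)]:
    for z in (-.0252,-.022,-.028):
        o,d=ray_wrist(c,p); print(p,(o+d*((z-o[2])/d[:,2])[:,None]).round(4))
crop('w6',120,180,420,130,1.9,'c6')
```

```text
(172, 204) [[ 0.0496 -0.0608 -0.0252]]
(172, 204) [[ 0.049  -0.0622 -0.022 ]]
(172, 204) [[ 0.0502 -0.0596 -0.028 ]]
(468, 204) [[ 0.0498  0.0615 -0.0252]]
(468, 204) [[ 0.0491  0.0629 -0.022 ]]
(468, 204) [[ 0.0503  0.0603 -0.028 ]]
```

View pics/c6.png

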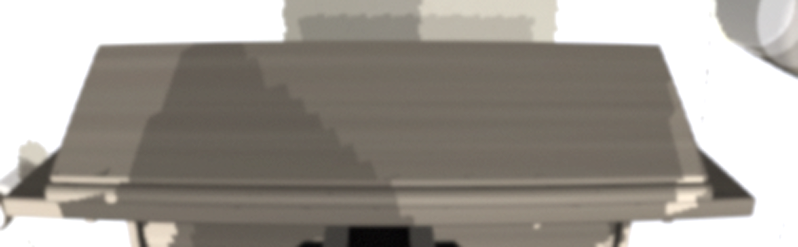

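```bash
cat >> h.py <<'E'
CL=np.array([.6462,.1347,.1660]); CY=-2.75
ST=np.array([.0495,.0003,-.026])
def shelf_go(x,z,tilt,y=0.,st=None,s=None):
    st=ST if st is None else st
    s=s or bot.read_state()
    tgt=CL+R.from_euler('z',CY,degrees=True).apply([x,y,z])
    pos=tgt-Rt(CY,tilt).apply(st)
    Rc=R.from_rotvec(s['tcp_rot']); p=R.from_euler('z',-CY,degrees=True).apply(s['tool_pos']+Rc.apply(st)-CL)
    M=Rc.as_matrix(); print('strip in cleat mm',(p*1000).round(1),'tilt',round(float(-M[2,0]),3)); go(pos,CY,tilt,s)
E
python3 - <<'E'
from h import *
shelf_go(-.04,.04,.2)
E
```

```text
strip in cleat mm [ -75.4 -404.9   43.8] tilt 0.022
t 7.7 tcp [ 0.5024 -0.2564  0.1849] yaw [ 0.983 -0.183] z [-0.0199  0.0114 -0.9997] F [ 0.7  0.3 -2.3] w 0.109
turn [-0.023 -0.179 -0.135] shift mm [ -23.1 -398.5   -2. ]
```

servo_tool --targets "0 0 0 -2 -12 -5 0; 0 -0.03 -0.02 -3 -25 -5 0; 0 -0.03 -0.02 -3 -33 -3 0; 0 -0.03 -0.02 -3 -33 0 0; 0 -0.03 -0.02 -3 -33 0 0; 0 -0.02 -0.02 -2 -33 0 0; 0 -0.02 -0.02 -2 -33 0 0; 0 0 0 0 -33 0 0"

```text
time: 8.37
tool_pos: [0.5043, -0.0123, 0.1895]
tcp_rot: [-3.092, 0.108, 0.324]
wrist_force: [0.2, 0.2, -2.6]
width: 0.111
```

Run:
```python
from h import *
shelf_go(-.04,.04,.2)
```

```text
strip in cleat mm [ -80.9 -155.6   38.6] tilt 0.208
t 8.37 tcp [ 0.5043 -0.0123  0.1895] yaw [ 0.976 -0.066] z [-0.2062  0.0378 -0.9778] F [ 0.2  0.2 -2.6] w 0.111
turn [-0.028  0.01  -0.019] shift mm [  37.  -154.8   -5.1]
```

servo_tool --targets "0 0 -0.01 8 -33 0 0; 0 0 -0.01 8 -33 0 0; 0 0 0 8 -33 -2 0; 0 0 0 8 -25 -2 0; 0 0 0 4 -12 0 0; 0 0 0 0 0 0 0; 0 0 0 0 0 0 0"

```text
time: 8.95
tool_pos: [0.5368, 0.1384, 0.1741]
tcp_rot: [-3.088, 0.061, 0.366]
wrist_force: [-0.2, 0.2, -3.2]
width: 0.116
```

Run:
```python
from h import *
s,c=snap('wrist','w7'); snap('side','s7'); shelf_go(-.04,.04,.2)
crop('s7',120,150,300,200,2.6,'cs7',1.2)
```

```text
strip in cleat mm [-55.2  -3.1  22.1] tilt 0.234
t 9.05 tcp [0.5368 0.1373 0.1744] yaw [ 0.972 -0.037] z [-0.2325  0.0366 -0.9719] F [-0.  -0.3 -2.3] w 0.111
turn [-0.026  0.036  0.009] shift mm [ 11.6  -3.3 -19.1]
```

View pics/w7.png

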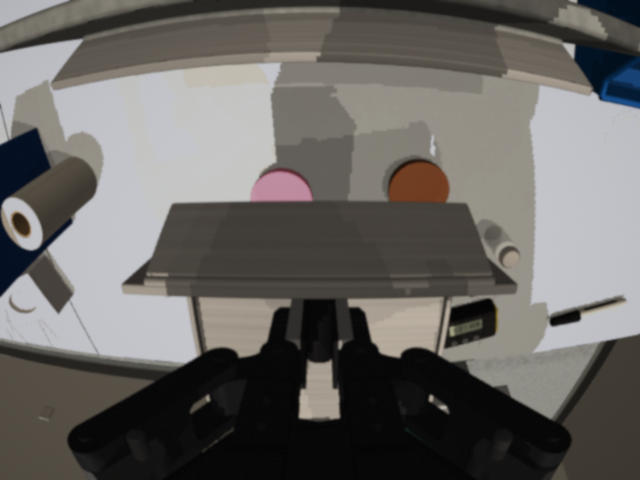

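View pics/cs7.png

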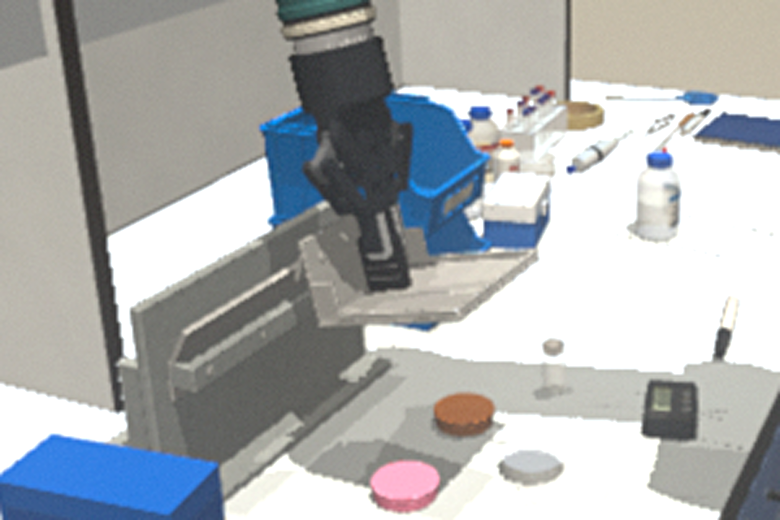

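Run:
```python
from h import *
c=load('w7')
for z in (.164,.166,.168):
  for y in (.13,-.13,0):
    P=CL+R.from_euler('z',CY,degrees=True).apply([0,y,0]); P[2]=z
    print(z,y,proj_wrist(c,P).round(1))
crop('w7',40,20,300,80,2.6,'c7a');crop('w7',320,20,300,90,2.6,'c7b')
```

```text
0.164 0.13 [[52.9 84.5]]
0.164 -0.13 [[591.3  89.7]]
0.164 0 [[317.5  54.5]]
0.166 0.13 [[50.5 85.2]]
0.166 -0.13 [[593.7  90.6]]
0.166 0 [[317.3  54.8]]
0.168 0.13 [[48. 86.]]
0.168 -0.13 [[596.1  91.4]]
0.168 0 [[317.1  55. ]]
```

View pics/c7a.png

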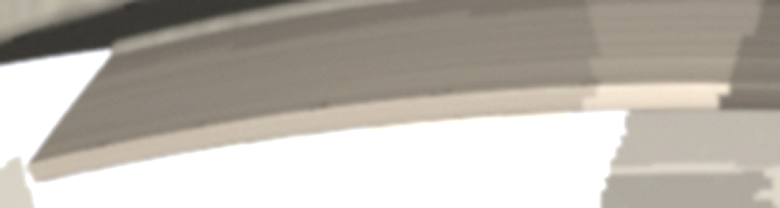

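View pics/c7b.png

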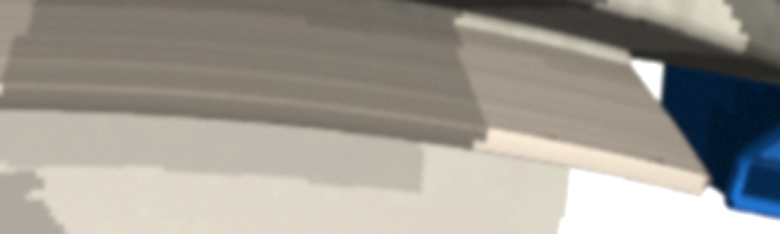

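Run:
```python
from h import *
shelf_go(-.010,.014,.15)
```

```text
strip in cleat mm [-55.2  -3.1  22.1] tilt 0.234
t 9.05 tcp [0.5368 0.1373 0.1744] yaw [ 0.972 -0.037] z [-0.2325  0.0366 -0.9719] F [-0.  -0.3 -2.3] w 0.111
turn [-0.026  0.086  0.008] shift mm [48.3 -2.4  1.5]
```

servo_tool --targets "-0.013 0.04 0.004 12 -1.5 0 0; -0.013 0.04 0.004 14 -1 0 0; 0 0.01 0 14 0 0 0; 0 0 0 8 0 0 0; 0 0 0 0 0 0 0; 0 0 0 0 0 0 0"

```text
time: 9.55
tool_pos: [0.5841, 0.1291, 0.1642]
tcp_rot: [-3.132, 0.089, 0.233]
wrist_force: [-1.2, -0.2, -2.7]
width: 0.115
```

Run:
```python
from h import *
shelf_go(.007,.007,.15)
```

```text
strip in cleat mm [-9.  -9.2 16.6] tilt 0.148
t 9.55 tcp [0.5841 0.1291 0.1642] yaw [ 0.987 -0.056] z [-0.1476  0.0042 -0.989 ] F [-1.2 -0.2 -2.7] w 0.115
turn [ 0.003 -0.002 -0.009] shift mm [17.1 -9.   7. ]
```

servo_tool --targets "0 0 -0.009 8 -5 0 0; 0 0 0 8 -4 0 0; 0 0 0 4 0 3 0; 0 0 0 0 0 3 0; 0 0 0 0 0 0 0; 0 0 0 0 0 0 0"

```text
time: 10.05
tool_pos: [0.6055, 0.1367, 0.1538]
tcp_rot: [-3.131, 0.076, 0.237]
wrist_force: [-0.1, 0.1, -3.1]
width: 0.114
```

Run:
```python
from h import *
s,c=snap('wrist','w8'); snap('side','s8');shelf_go(.007,.005,.13)
crop('s8',150,170,200,140,4,'cs8',1.2)
```

```text
strip in cleat mm [11.9 -0.3  6.2] tilt 0.15
t 10.15 tcp [0.6053 0.1367 0.1539] yaw [ 0.987 -0.048] z [-0.1503  0.0049 -0.9886] F [-0.4 -0.  -3.2] w 0.112
turn [ 0.002  0.021 -0.001] shift mm [-4.1 -0.3  2.9]
```

View pics/w8.png

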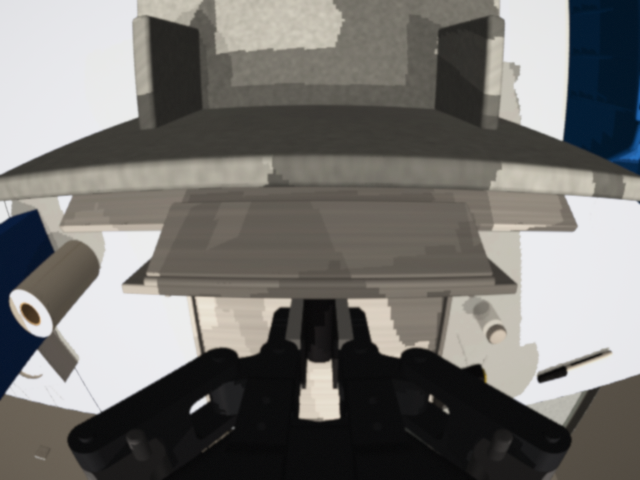

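View pics/cs8.png

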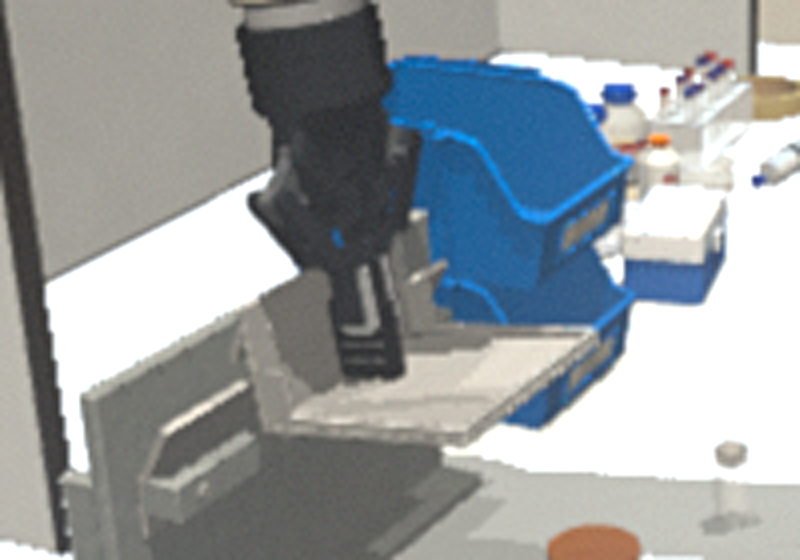

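Run:
```python
from h import *
c=load('w8')
for z in (.164,.166,.168):
  for y in (.13,-.13):
    P=CL+R.from_euler('z',CY,degrees=True).apply([0,y,0]); P[2]=z
    print(z,y,proj_wrist(c,P).round(1))
crop('w8',40,180,140,70,5,'c8a');crop('w8',460,180,140,70,5,'c8b')
```

```text
0.164 0.13 [[ 61.6 226.3]]
0.164 -0.13 [[576. 226.]]
0.166 0.13 [[ 59.5 228. ]]
0.166 -0.13 [[578.1 227.7]]
0.168 0.13 [[ 57.3 229.7]]
0.168 -0.13 [[580.3 229.4]]
```

View pics/c8a.png

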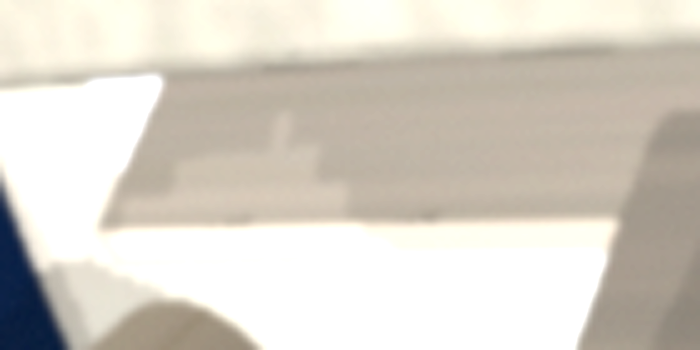

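View pics/c8b.png

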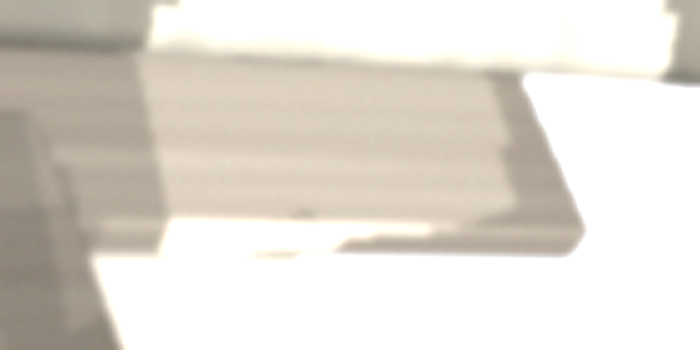

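Run:
```python
from h import *
shelf_go(.008,-.003,.11)
```

```text
strip in cleat mm [11.9 -0.3  6.2] tilt 0.15
t 10.15 tcp [0.6053 0.1367 0.1539] yaw [ 0.987 -0.048] z [-0.1503  0.0049 -0.9886] F [-0.4 -0.  -3.2] w 0.112
turn [ 0.002  0.041 -0.001] shift mm [-1.4 -0.3 11.7]
```

servo_tool --targets "0 0.014 0 -0.5 0 4 0; 0 0.014 0 -0.5 0 4 0; 0 0.014 0 -0.5 0 4 0; 0 0 0 0 0 2 0; 0 0 0 0 0 0 0"

```text
time: 10.57
tool_pos: [0.6011, 0.137, 0.1394]
tcp_rot: [-3.136, 0.075, 0.162]
wrist_force: [3.5, -0.3, -3.2]
width: 0.112
```

Run:
```python
from h import *
shelf_go(.009,-.010,.08)
```

```text
strip in cleat mm [ 6.8 -0.1 -5.8] tilt 0.103
t 10.57 tcp [0.6011 0.137  0.1394] yaw [ 0.994 -0.048] z [-0.1029  0.0028 -0.9947] F [ 3.5 -0.3 -3.2] w 0.112
turn [ 0.002  0.023 -0.   ] shift mm [ 3.2 -0.1  5.1]
```

servo_tool --targets "0 0.012 0 2.5 0 3 0; 0 0.012 0 2 0 3 0; 0 0.012 0 1 0 3 0; 0 0 0 0 0 0 0"

```text
time: 10.9
tool_pos: [0.6066, 0.1368, 0.1297]
tcp_rot: [3.139, -0.075, -0.097]
wrist_force: [-0.2, 0.0, -1.9]
width: 0.11
```

Run:
```python
from h import *
shelf_go(.012,-.017,.04)
```

```text
strip in cleat mm [ 11.3  -0.1 -13.5] tilt 0.062
t 10.9 tcp [0.6066 0.1368 0.1297] yaw [ 0.997 -0.048] z [-0.062   0.0011 -0.9981] F [-0.2  0.  -1.9] w 0.11
turn [ 0.002  0.022 -0.   ] shift mm [ 1.5 -0.1  4.6]
```

servo_tool --targets "0 0.016 0 1 0 3 0; 0 0.016 0 1 0 3 0; 0 0.016 0 0.5 0 3 0; 0 0.01 0 0 0 1 0; 0 0 0 0 0 0 0"

```text
time: 11.32
tool_pos: [0.6119, 0.1368, 0.1207]
tcp_rot: [3.14, -0.076, 0.013]
wrist_force: [1.0, 0.0, -3.0]
width: 0.106
```

Run:
```python
from h import *
s,c=snap('wrist','w9');shelf_go(.0125,-.0215,0)
snap('side','s9');crop('s9',150,170,200,140,4,'cs9',1.2)
```

```text
strip in cleat mm [ 14.9   0.1 -18.9] tilt -0.008
t 11.37 tcp [0.6118 0.1368 0.1207] yaw [ 0.999 -0.048] z [ 0.0076 -0.0012 -1.    ] F [ 2.3 -0.4 -1.6] w 0.114
turn [ 0.001 -0.008 -0.   ] shift mm [-2.6  0.1  2.2]
```

View pics/cs9.png

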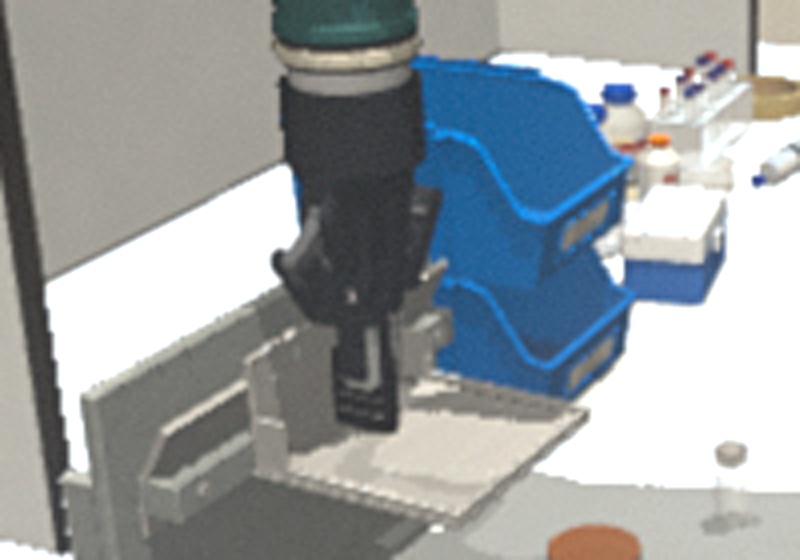

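View pics/w9.png

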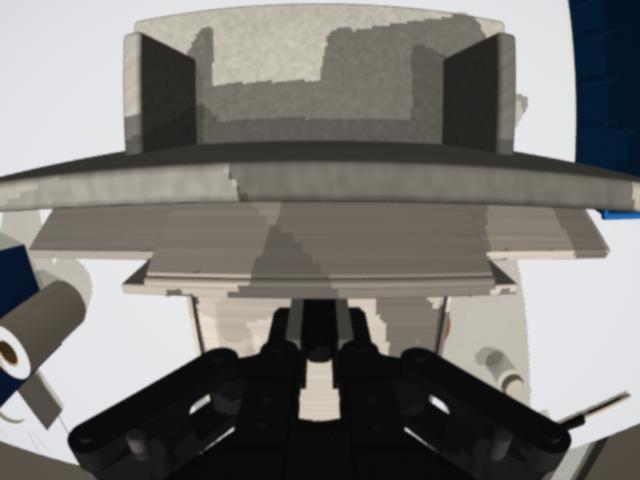

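servo_tool --targets "0 -0.008 0 -2 0 2 0; 0 0 0 0 0 1 0; 0 0 0 0 0 0 0; 0 0 0 0 0 0 6; 0 0 0 0 0 0 14; 0 0 0 0 0 0 24; 0 0 0 0 0 0 40; 0 0 0 0 0 0 40"

```text
time: 12.08
tool_pos: [0.6103, 0.137, 0.1192]
tcp_rot: [3.14, -0.076, -0.003]
wrist_force: [-0.2, 0.5, -0.0]
width: 0.465
```

Run:
```python
from h import *
s,c=snap('wrist','w10');shelf_go(.0125,-.0215,0)
snap('side','s10');crop('s10',150,170,200,140,4,'cs10',1.2)
```

```text
strip in cleat mm [ 13.5   0.3 -20.9] tilt 0.002
t 12.13 tcp [0.6102 0.137  0.1192] yaw [ 0.999 -0.048] z [-1.8e-03 -5.0e-04 -1.0e+00] F [-0.4 -0.2  1.4] w 0.471
turn [ 0.001  0.002 -0.   ] shift mm [-1.   0.3  0.7]
```

View pics/cs10.png

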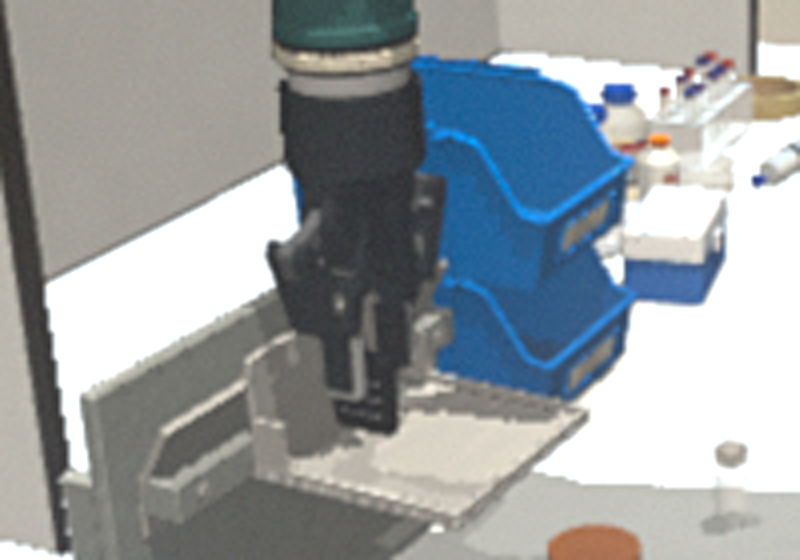

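View pics/w10.png

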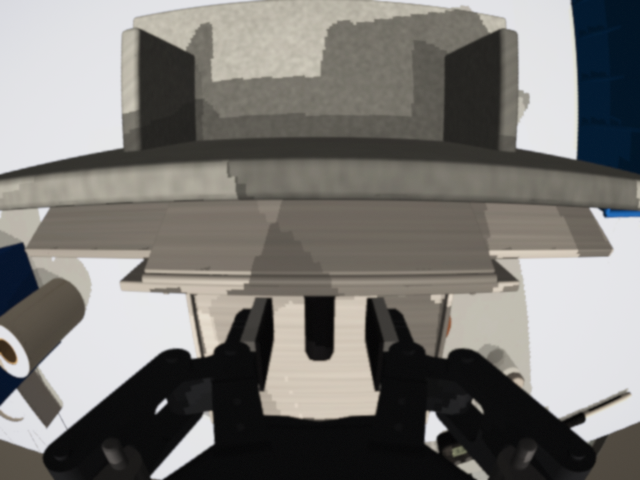

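servo_tool --targets "0 0 0 0 0 -15 40; 0 0 0 0 0 -30 40; 0 0 0 -3 0 -40 60; 0 0 0 -20 0 -40 85; 0 0 0 -35 0 -20 85; 0 0 0 -30 0 0 85; 0 0 0 0 0 0 85; 0 0 0 0 0 0 85"

```text
time: 12.85
tool_pos: [0.5191, 0.1412, 0.2683]
tcp_rot: [3.14, -0.077, -0.011]
wrist_force: [0.1, 1.4, 0.3]
width: 0.989
```

Run:
```python
from h import *
s,c=snap('wrist','w11');go((.43,.10,.12),0)
snap('side','s11');crop('s11',150,170,200,140,4,'cs11',1.2)
```

```text
t 12.9 tcp [0.519  0.1412 0.2679] yaw [ 0.999 -0.049] z [-8.5e-03 -7.0e-04 -1.0e+00] F [-0.9 -0.1  0.2] w 0.998
turn [ 0.001  0.008 -0.049] shift mm [-85.6  45.3 148.7]
```

View pics/cs11.png

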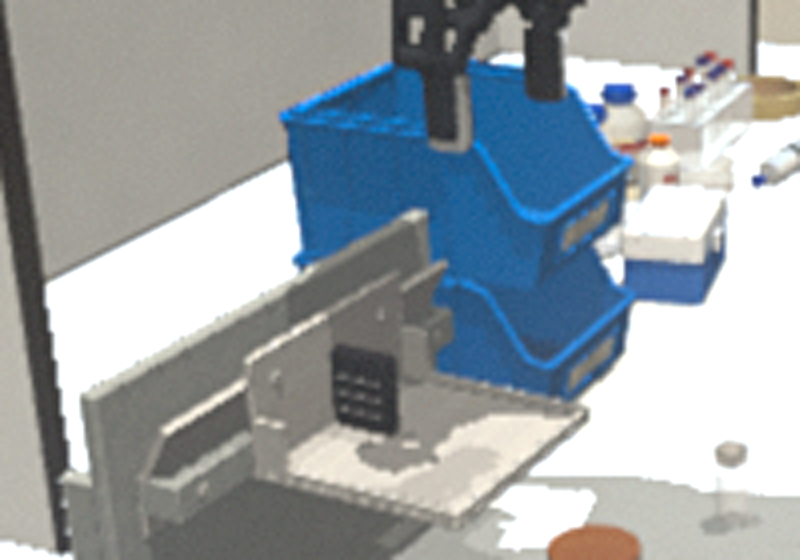

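View pics/w11.png

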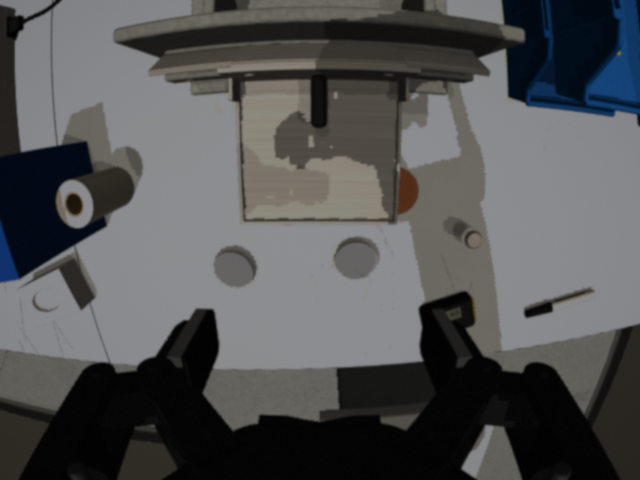

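Run:
```python
from h import *
c=load('w11')
for p,z in [((242,221),.116),((397,221),.116),((319,127),.162),((233,264),.015),((354,256),.015)]: print(p,plane(*ray_wrist(c,p),z).round(4))
b=load('s11');
R0=R.from_euler('z',CY,degrees=True)
for q in [(-.1355,.07,0),(-.1355,-.07,0)]: 
    P=CL+R0.apply(q); P[2]=.116
    d=(P-b['eye'])@R.from_rotvec(b['orientation']).as_matrix(); K=b['mtx']
    print(P.round(4), 'side px',K[0,2]+K[0,0]*d[0]/-d[2],K[1,2]-K[0,0]*d[1]/-d[2])
```

```text
(242, 221) [[0.5172 0.2108 0.116 ]]
(397, 221) [[0.5104 0.071  0.116 ]]
(319, 127) [[0.5968 0.1374 0.162 ]]
(233, 264) [[0.437  0.2518 0.015 ]]
(354, 256) [[0.4406 0.1024 0.015 ]]
[0.5142 0.2111 0.116 ] side px 265.34676754056414 299.7022087253138
[0.5075 0.0713 0.116 ] side px 298.2642416771917 272.45570033305205
```

servo_tool --targets "0 0.008 0 -28 12 0 85; 0 0 0 -28 14 20 85; 0 0 0 -25 14 40 85; 0 0 0 0 0 40 85; 0 0 0 0 0 40 85; 0 0 0 0 0 20 85; 0 0 0 0 0 0 85; 0 0 0 0 0 0 85"

```text
time: 13.62
tool_pos: [0.4388, 0.1032, 0.099]
tcp_rot: [3.137, -0.081, -0.012]
wrist_force: [0.3, -0.4, 0.5]
width: 0.998
```

Run:
```python
from h import *
s,c=snap('wrist','w12');go((.437,.102,.09),-2.75)
```

```text
t 13.67 tcp [0.4389 0.1033 0.0992] yaw [ 0.999 -0.051] z [-0.008  -0.0037 -1.    ] F [-1.3 -0.5 -0.7] w 0.997
turn [ 0.004  0.008 -0.003] shift mm [-1.7  1.3  9.3]
```

View pics/w12.png

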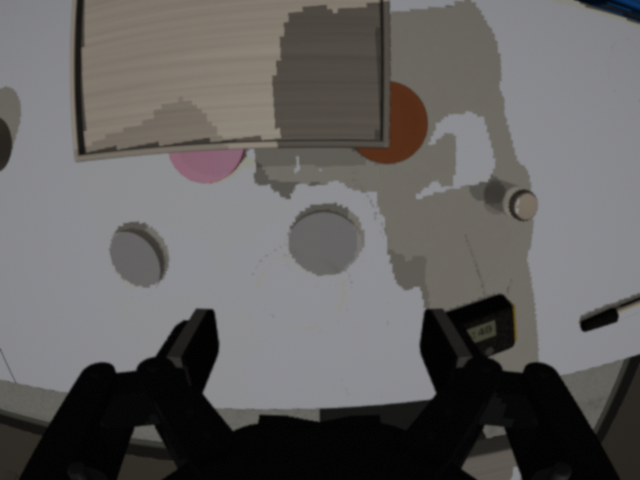

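Run:
```python
from h import *
def dish(fn,x,y,w):
    c=load(fn); g=c['image'].astype(int); sub=g[y-w:y+w,x-w:x+w]
    ref=np.median(g[y-3:y+4,x-3:x+4].reshape(-1,3),0)
    m=(np.abs(sub-ref).max(2)<12).astype(np.uint8); m=cv2.morphologyEx(m,cv2.MORPH_OPEN,np.ones((3,3)))
    n,l,st,ce=cv2.connectedComponentsWithStats(m); k=l[w,w]; mm=(l==k).astype(np.uint8)
    mm=cv2.morphologyEx(mm,cv2.MORPH_CLOSE,np.ones((5,5)))
    cs,_=cv2.findContours(mm,cv2.RETR_EXTERNAL,cv2.CHAIN_APPROX_NONE); k=max(cs,key=cv2.contourArea)[:,0,:]+[x-w,y-w]
    P=plane(*ray_wrist(c,k),.015)[:,:2]
    A=np.c_[2*P,np.ones(len(P))]; s=np.linalg.lstsq(A,(P**2).sum(1),rcond=None)[0]; r=np.sqrt(s[2]+s[0]**2+s[1]**2)
    e=cv2.fitEllipse(k.astype(np.int32)); print(fn,'px',np.round(e[0],1),np.round(e[1],1),'circle z=.015',s[:2].round(4),'r',r.round(4)); return ray_wrist(c,e[0])
for L in [[('w12',325,242,55),('w11',354,256,32),('w2',411,221,26),('w3',355,302,24)],[('w12',136,254,40),('w11',233,264,30),('w2',299,232,28),('w3',249,297,24)]]:
    rs=[dish(*a) for a in L]; print(tri(*rs)); print(tri(*rs[:2]))
```

```text
w12 px [324.8 242.2] [61.2 72.9] circle z=.015 [0.4353 0.0989] r 0.0244
w11 px [355.8 260. ] [33.7 42.3] circle z=.015 [0.435  0.1001] r 0.0239
w2 px [414.9 219.2] [30.4 53.3] circle z=.015 [0.4417 0.0966] r 0.0278
w3 px [355.5 303.7] [25.6 35.7] circle z=.015 [0.4362 0.1006] r 0.0229
(array([0.43935736, 0.10042985, 0.02171028]), [0.0019228925540226225, 0.0014654299878235923, 0.002290195835675361, 0.0013976630060951447])
(array([0.43239333, 0.09925407, 0.00636216]), [0.0005596376053866043, 0.0005596376053865059])
w12 px [134.2 259. ] [39.8 61.3] circle z=.015 [0.4293 0.2501] r 0.0221
w11 px [232.8 269.4] [30.1 40.4] circle z=.015 [0.4295 0.2531] r 0.0231
w2 px [298.  233.4] [32.5 39.1] circle z=.015 [0.4293 0.2547] r 0.024
w3 px [247.8 298.2] [24.5 34.7] circle z=.015 [0.4313 0.2541] r 0.0224
(array([0.42604856, 0.25564253, 0.00485759]), [0.00013163216126392324, 0.00030850817941131185, 0.00033076424298064623, 0.00012612603511416654])
(array([0.42571112, 0.2557984 , 0.00453965]), [0.0001093033695128342, 0.0001093033695130247])
```

Run:
```python
from h import *
crop('w12',270,190,110,100,6,'c12')
```

```text
(no output)
```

View pics/c12.png

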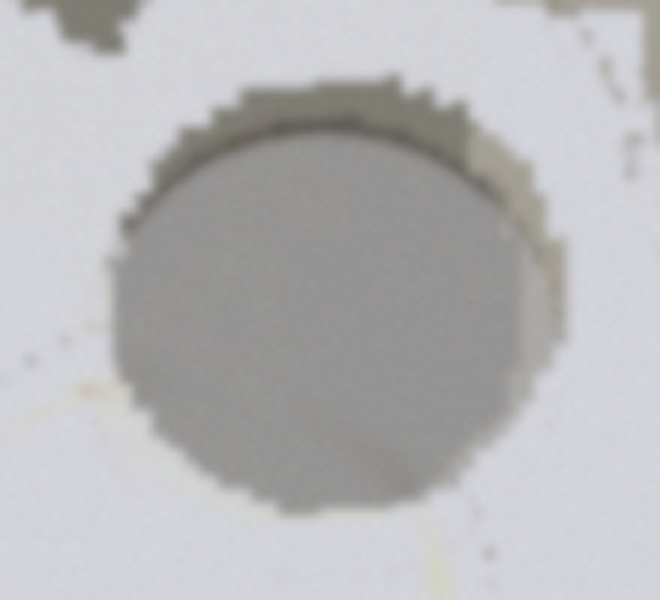

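Run:
```python
from h import *
c=load('w12')
for z in (.0,.0075,.015): 
  P=plane(*ray_wrist(c,[(325.6,243),(289.2,243),(362,243),(325.6,210.8),(325.6,275.3)]),z); print(z,P[:,:2].round(4).tolist(), np.linalg.norm(P[1]-P[2]),np.linalg.norm(P[3]-P[4]))
go((.4355,.1,.005),-2.75)
```

```text
0.0 [[0.4301, 0.0984], [0.4315, 0.1259], [0.4286, 0.0707], [0.455, 0.0972], [0.4035, 0.0996]] 0.055198418762176876 0.05157078888763349
0.0075 [[0.4326, 0.0984], [0.434, 0.1251], [0.4312, 0.0716], [0.4569, 0.0973], [0.4068, 0.0996]] 0.05364346640414469 0.050118027711051436
0.015 [[0.4351, 0.0985], [0.4365, 0.1244], [0.4338, 0.0724], [0.4587, 0.0974], [0.4101, 0.0996]] 0.0520885140461125 0.04866526653446946
t 13.67 tcp [0.4389 0.1033 0.0992] yaw [ 0.999 -0.051] z [-0.008  -0.0037 -1.    ] F [-1.3 -0.5 -0.7] w 0.997
turn [ 0.004  0.008 -0.003] shift mm [-2.4  3.  94.3]
```

servo_tool --targets "0.004 0.008 -0.003 -4 3.5 15 85; 0 0 0 0 0 25 85; 0 0 0 0 0 25 85; 0 0 0 0 0 15 85; 0 0 0 0 0 5 85; 0 0 0 0 0 0 85; 0 0 0 0 0 0 85"

```text
time: 14.25
tool_pos: [0.452, 0.1025, 0.0247]
tcp_rot: [-3.136, 0.076, -0.037]
wrist_force: [-1.1, 0.5, 0.2]
width: 0.996
```

Run:
```python
from h import *
s,c=snap('wrist','w13');go((.434,.099,.001),-2.75)
```

```text
t 14.3 tcp [0.4525 0.1026 0.0252] yaw [ 0.999 -0.048] z [ 0.0251  0.0042 -0.9997] F [-0.6 -0.3 -0. ] w 0.998
turn [-0.005 -0.025 -0.   ] shift mm [-18.9   4.6  23.7]
```

View pics/w13.png

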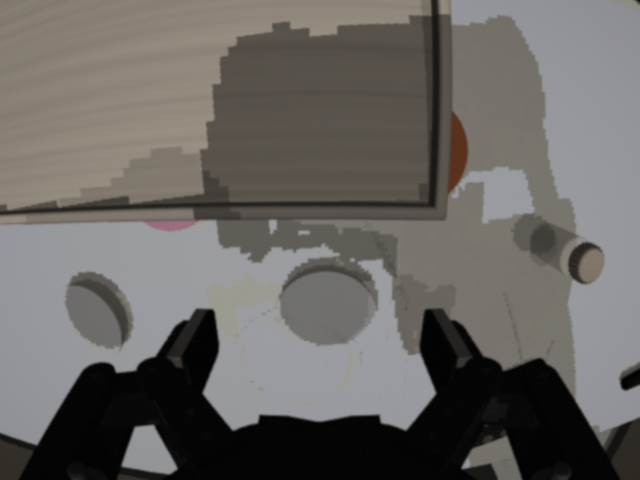

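servo_tool --targets "-0.004 -0.02 0 -12 3 0 85; 0 -0.008 0 -8 2.5 4 85; 0 0 0 0 0 4 85; 0 0 0 0 0 0 85; 0 0 0 0 0 0 85"

```text
time: 14.72
tool_pos: [0.4342, 0.0984, 0.0209]
tcp_rot: [-3.138, 0.076, -0.003]
wrist_force: [0.5, 0.5, 0.2]
width: 0.996
```

Run:
```python
from h import *
s,c=snap('wrist','w14');go((.434,.099,.001),-2.75)
```

```text
t 14.77 tcp [0.4342 0.0984 0.0209] yaw [ 0.999 -0.048] z [ 0.0022  0.0027 -1.    ] F [ 0.7 -0.5 -0.1] w 0.995
turn [-0.003 -0.002 -0.   ] shift mm [-0.3 -0.6 19.9]
```

View pics/w14.png

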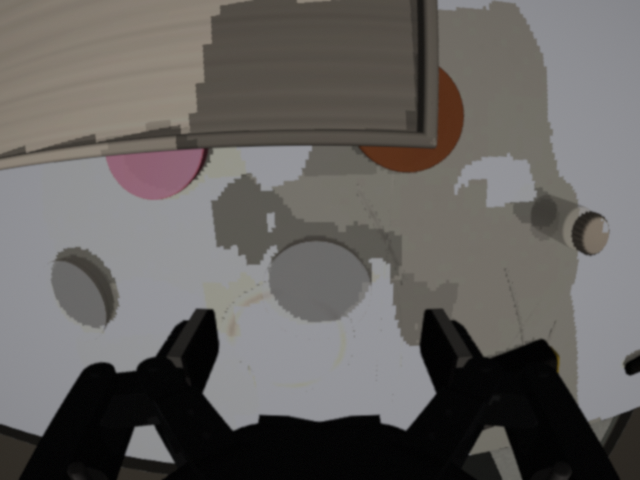

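Run:
```python
from h import *
c=load('w14')
print(proj_wrist(c,c['pos']), proj_wrist(c,c['pos']-[0,0,.012]))
for z in (0,.0075,.015): P=plane(*ray_wrist(c,[(319.5,280),(268,280),(372,280),(320,238),(320,322)]),z);print(z,P.round(4)[:,:2].tolist(),np.linalg.norm(P[1]-P[2]),np.linalg.norm(P[3]-P[4]))
```

```text
[[319.12064295 289.90935487]] [[319.18516834 280.26024448]]
0 [[0.4304, 0.0984], [0.4316, 0.1271], [0.4289, 0.0691], [0.4548, 0.097], [0.4036, 0.0994]] 0.05801688417587894 0.05123475072279245
0.0075 [[0.4337, 0.0982], [0.4349, 0.1258], [0.4323, 0.0701], [0.4571, 0.0969], [0.4079, 0.0992]] 0.05571417178913328 0.04920122381425417
0.015 [[0.437, 0.0981], [0.4381, 0.1245], [0.4356, 0.0711], [0.4594, 0.0968], [0.4123, 0.0989]] 0.05341145940238763 0.047167696905715886
```

Run:
```python
from h import *
c=load('w14')
t=np.linspace(0,2*np.pi,73)
for z in (0,.015):
    P=np.c_[.434+.0285*np.cos(t),.098+.0285*np.sin(t),0*t+z]; q=proj_wrist(c,P); print(z,q.min(0).round(1),q.max(0).round(1))
crop('w14',250,220,140,120,5,'c14')
print(c['image'][230:330:4,320].tolist())
```

```text
0 [268.4 224. ] [371.4 319.1]
0.015 [264.7 232. ] [375.1 332.6]
[[90, 88, 82], [87, 85, 79], [66, 63, 59], [100, 99, 97], [107, 106, 105], [107, 106, 105], [106, 105, 105], [107, 105, 104], [107, 106, 105], [106, 106, 105], [106, 105, 104], [106, 106, 105], [106, 105, 105], [106, 105, 104], [106, 105, 104], [106, 105, 104], [107, 106, 105], [107, 106, 105], [105, 103, 103], [105, 103, 103], [105, 104, 103], [106, 105, 104], [106, 105, 104], [134, 134, 135], [148, 149, 153]]
```

View pics/c14.png

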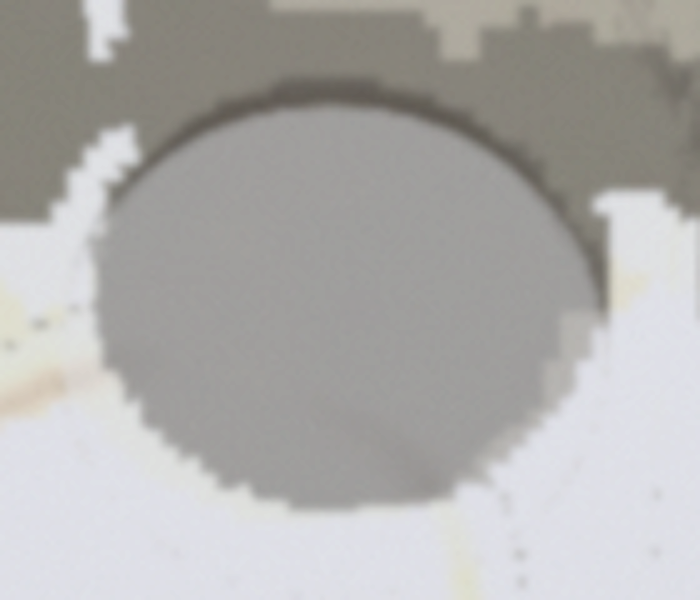

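Run:
```python
from h import *
s=bot.read_state(); print(s['q'].round(3))
c=load('w14'); print(plane(*ray_wrist(c,[(500,350),(455,345)]),.02).round(3))
go((.432,.099,.022),85)
```

```text
[0.165 0.029 2.251 0.003 0.858 1.782]
[[ 0.386 -0.008  0.02 ]
 [ 0.394  0.023  0.02 ]]
t 14.77 tcp [0.4342 0.0984 0.0209] yaw [ 0.999 -0.048] z [ 0.0022  0.0027 -1.    ] F [ 0.7 -0.5 -0.1] w 0.995
turn [-1.000e-03 -4.000e-03 -1.532e+00] shift mm [-2.2 -0.5 -1.1]
```

servo_tool --targets "0 0 -0.06 0 0 -1 85; 0 0 -0.12 0 0 -1 85; 0 0 -0.125 0 0 0 85; 0 0 -0.125 0 0 0 85; 0 0 -0.125 0 0 0 85; 0 0 -0.125 0 0 0 85; 0 0 -0.125 0 0 0 85; 0 0 -0.125 0 0 0 85"

```text
time: 15.43
tool_pos: [0.4349, 0.0985, 0.0235]
tcp_rot: [-2.836, -1.35, -0.007]
wrist_force: [0.3, 0.5, 0.9]
width: 0.996
```

servo_tool --targets "0 0 -0.125 0 0 0 85; 0 0 -0.125 0 0 0 85; 0 0 -0.125 0 0 0 85; 0 0 -0.125 0 0 0 85; 0 0 -0.06 0 0 0 85; 0 0 0 0 0 0 85; 0 0 0 0 0 0 85"

```text
time: 16.02
tool_pos: [0.4344, 0.0984, 0.0234]
tcp_rot: [-2.347, -2.088, -0.006]
wrist_force: [0.1, -0.1, -0.2]
width: 0.996
```

Run:
```python
from h import *
snap('wrist','w15');go((.432,.099,.002),85)
```

```text
t 16.07 tcp [0.4345 0.0984 0.0234] yaw [0.116 0.993] z [ 0.0024  0.0027 -1.    ] F [ 0.  -0.2 -0.3] w 0.997
turn [ 0.002 -0.003 -0.029] shift mm [ 0.2 -2.5 21.4]
```

View pics/w15.png

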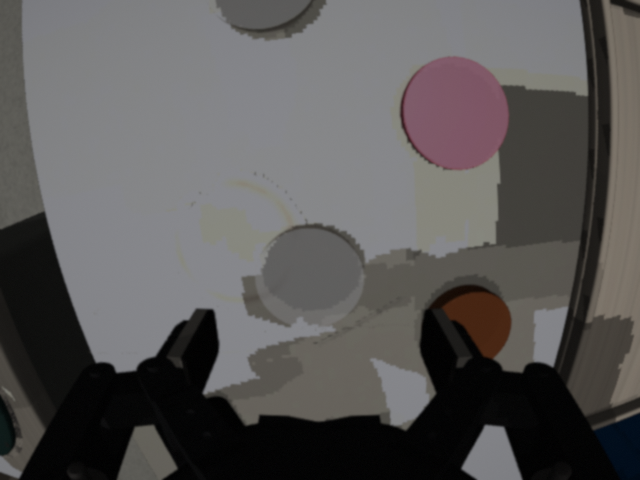

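servo_tool --targets "0 0 0 0 -2 8 80; 0 0 0 0 -1 8 76; 0 0 0 0 0 6 72; 0 0 0 0 0 4 70; 0 0 0 0 0 0 70; 0 0 0 0 0 0 70" --newtons 20

```text
time: 16.57
tool_pos: [0.4306, 0.0988, -0.0061]
tcp_rot: [-2.351, -2.082, -0.004]
wrist_force: [-0.6, -0.3, -0.4]
width: 0.821
```

Run:
```python
from h import *
go((.432,.099,.002),85)
```

```text
t 16.57 tcp [ 0.4306  0.0988 -0.0061] yaw [0.121 0.993] z [ 0.0012  0.0025 -1.    ] F [-0.6 -0.3 -0.4] w 0.821
turn [ 0.001 -0.003 -0.034] shift mm [ 0.3  1.4 -8.1]
```

servo_tool --targets "0 0 0 0 0 -6 70; 0 0 0 0 0 -2 66; 0 0 0 0 0 0 60; 0 0 0 0 0 0 55; 0 0 0 0 0 0 50; 0 0 0 0 0 0 50; 0 0 0 0 0 0 50"

```text
time: 17.15
tool_pos: [0.4318, 0.099, 0.0038]
tcp_rot: [2.352, 2.082, 0.007]
wrist_force: [0.6, 0.1, 0.2]
width: 0.583
```

Run:
```python
from h import *
snap('wrist','w16');go((.432,.099,.002),85)
```

```text
t 17.2 tcp [0.4318 0.099  0.0038] yaw [0.121 0.993] z [ 0.0034  0.0029 -1.    ] F [-0.8  0.1  0.1] w 0.582
turn [ 0.003 -0.003 -0.034] shift mm [-0.   0.2  1.8]
```

View pics/w16.png

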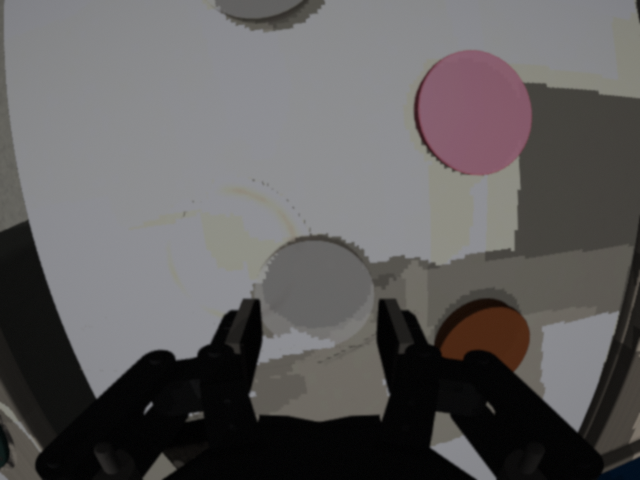

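servo_tool --targets "0 0 0 0 0 0 70; 0 0 0 0 0 0 70; 0 0 0 0 0 6 70; 0 0 0 0 0 4 66; 0 0 0 0 0 0 60; 0 0 0 0 0 0 55; 0 0 0 0 0 0 50; 0 0 0 0 0 0 50"

```text
time: 17.87
tool_pos: [0.431, 0.0989, -0.0081]
tcp_rot: [-2.351, -2.082, -0.005]
wrist_force: [1.2, -0.1, -0.4]
width: 0.588
```

servo_tool --targets "0 0 0 0 0 0 50; 0 0 0 0 0 0 50; 0 0 0 0 0 0 50"

```text
time: 18.12
tool_pos: [0.4311, 0.0989, -0.008]
tcp_rot: [-2.352, -2.082, -0.005]
wrist_force: [0.1, -1.4, 0.1]
width: 0.59
```

Run:
```python
from h import *
snap('wrist','w17');go((.432,.099,.002),85)
```

```text
t 18.17 tcp [ 0.4312  0.0989 -0.008 ] yaw [0.121 0.993] z [ 0.002   0.0026 -1.    ] F [-0.1  0.1 -0.5] w 0.582
turn [ 0.002 -0.003 -0.034] shift mm [  0.2   0.8 -10. ]
```

View pics/w17.png

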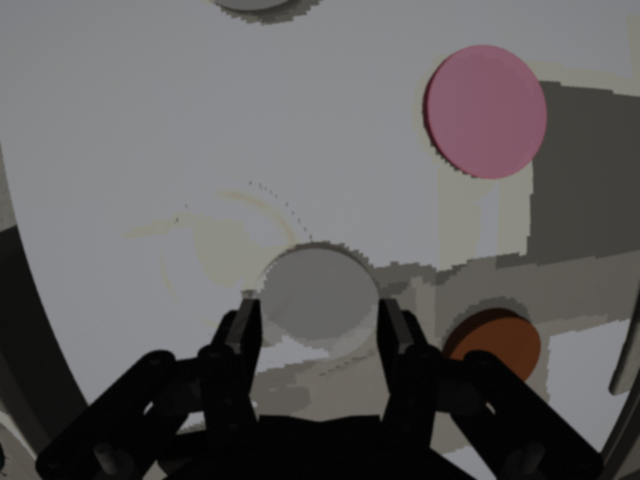

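servo_tool --targets "0 0 0 0 0 0 40; 0 0 0 0 0 0 40; 0 0 0 0 0 0 40"

```text
time: 18.42
tool_pos: [0.4314, 0.099, -0.0077]
tcp_rot: [-2.352, -2.082, -0.006]
wrist_force: [0.1, 0.4, -1.2]
width: 0.469
```

Run:
```python
from h import *
snap('wrist','w18');go((.432,.099,.002),85)
```

```text
t 18.47 tcp [ 0.4314  0.099  -0.0077] yaw [0.121 0.993] z [ 0.0025  0.0027 -1.    ] F [ 0.1 -0.5  0.3] w 0.468
turn [ 0.002 -0.003 -0.034] shift mm [ 0.1  0.6 -9.7]
```

View pics/w18.png

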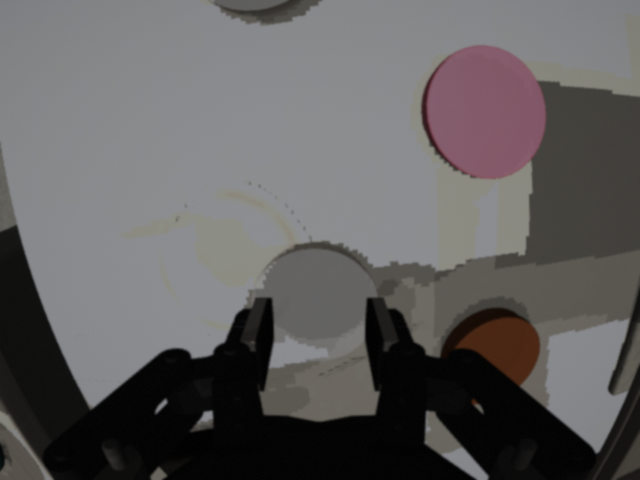

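servo_tool --targets "0 0 0 0 0 -2 70; 0 0 0 0 0 0 70; 0 0 0 0 0 0 70; 0 0 0 0 0 5 70; 0 0 0 0 0 4 70; 0 0 0 0 0 3 70; 0 0 0 0 0 0 70"

```text
time: 19.05
tool_pos: [0.4317, 0.099, -0.0184]
tcp_rot: [2.352, 2.082, 0.007]
wrist_force: [0.5, -0.1, 0.6]
width: 0.819
```

Run:
```python
from h import *
snap('side','s19');go((.432,.099,-.020),85)
crop('s19',260,240,140,110,5.5,'cs19',1.2)
```

```text
t 19.1 tcp [ 0.4318  0.0991 -0.0182] yaw [0.121 0.993] z [ 0.0034  0.0029 -1.    ] F [1.  0.1 0.6] w 0.821
turn [ 0.003 -0.003 -0.034] shift mm [-0.   0.2  1.8]
```

View pics/cs19.png

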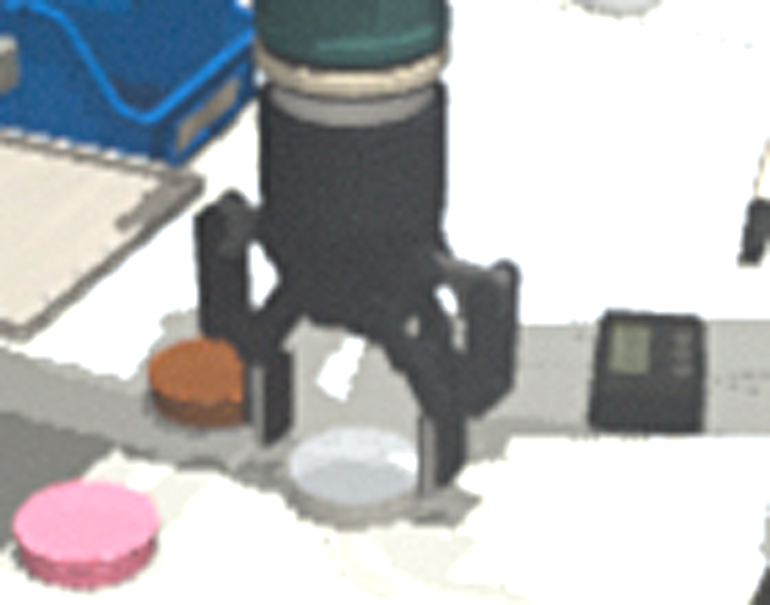

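servo_tool --targets "0 0 0 0 0 3 66; 0 0 0 0 0 0 60; 0 0 0 0 0 0 55; 0 0 0 0 0 0 50; 0 0 0 0 0 0 45; 0 0 0 0 0 0 45"

```text
time: 19.6
tool_pos: [0.4319, 0.0991, -0.0211]
tcp_rot: [-2.352, -2.082, -0.006]
wrist_force: [-0.1, 0.2, -0.6]
width: 0.634
```

Run:
```python
from h import *
snap('wrist','w20');snap('side','s20');go((.432,.099,-.020),85)
crop('s20',260,240,140,110,5.5,'cs20',1.2)
```

```text
t 19.7 tcp [ 0.4318  0.0991 -0.0212] yaw [0.121 0.993] z [ 0.0026  0.0028 -1.    ] F [1.5 0.8 0.1] w 0.636
turn [ 0.002 -0.003 -0.034] shift mm [-0.1  0.2 -1.2]
```

View pics/cs20.png

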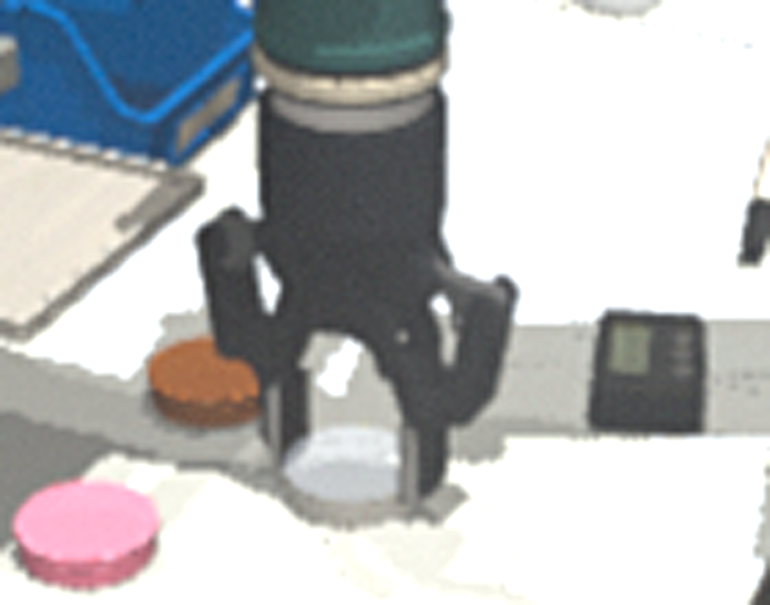

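View pics/w20.png

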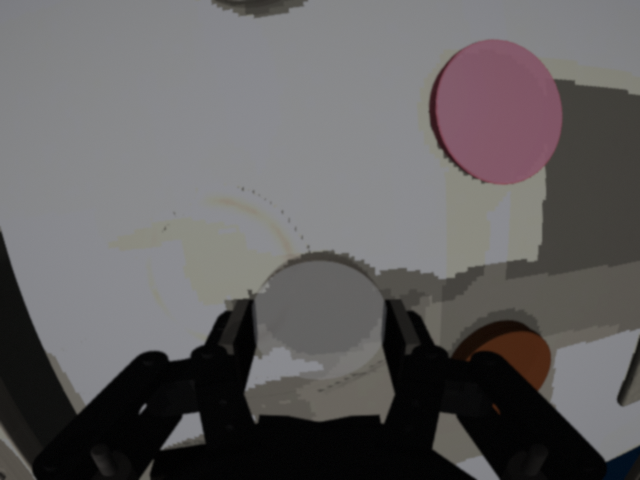

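servo_tool --targets "0 0 0 0 0 0 70; 0 0 0 0 0 -8 80; 0 0 0.06 0 0 -12 85; 0 0 0.12 0 0 -6 85; 0 0 0.125 0 0 0 85; 0 0 0.125 0 0 0 85; 0 0 0.125 0 0 0 85; 0 0 0.125 0 0 0 85"

```text
time: 20.37
tool_pos: [0.4324, 0.0991, 0.0091]
tcp_rot: [-2.915, -1.169, -0.007]
wrist_force: [0.9, 0.1, 1.0]
width: 0.996
```

servo_tool --targets "0 0 0.125 0 0 0 85; 0 0 0.125 0 0 0 85; 0 0 0.125 0 0 0 85; 0 0 0.125 0 0 0 85; 0 0 0.125 0 0 0 85; 0 0 0.125 0 0 0 85; 0 0 0.06 0 0 0 85; 0 0 0 0 0 0 85"

```text
time: 21.03
tool_pos: [0.4344, 0.0994, 0.0142]
tcp_rot: [-3.136, 0.086, -0.013]
wrist_force: [0.1, 0.1, 0.1]
width: 0.998
```

Run:
```python
from h import *
go((.432,.099,-.021),-2.75)
```

```text
t 21.03 tcp [0.4344 0.0994 0.0142] yaw [ 0.998 -0.055] z [ 0.0086  0.0038 -1.    ] F [0.1 0.1 0.1] w 0.998
turn [-0.004 -0.008 -0.007] shift mm [-2.7  0.7 35.2]
```

servo_tool --targets "-0.004 -0.008 -0.006 -3 1 6 80; 0 0 0 -0.5 0 8 74; 0 0 0 0 0 8 70; 0 0 0 0 0 5 70; 0 0 0 0 0 2 70; 0 0 0 0 0 0 70; 0 0 0 0 0 0 70"

```text
time: 21.62
tool_pos: [0.4299, 0.0985, -0.0179]
tcp_rot: [3.141, -0.064, -0.003]
wrist_force: [-0.6, 0.0, 0.3]
width: 0.823
```

Run:
```python
from h import *
go((.432,.099,-.021),-2.75)
```

```text
t 21.62 tcp [ 0.4299  0.0985 -0.0179] yaw [ 0.999 -0.041] z [-1.6e-03 -4.0e-04 -1.0e+00] F [-0.6  0.   0.3] w 0.823
turn [0.    0.002 0.007] shift mm [ 2.1 -0.6  3.1]
```

servo_tool --targets "0 0 0.008 3 -0.6 3 68; 0 0 0 0 0 1 62; 0 0 0 0 0 0 56; 0 0 0 0 0 0 48; 0 0 0 0 0 0 45; 0 0 0 0 0 0 45" --newtons 25

```text
time: 22.12
tool_pos: [0.434, 0.099, -0.0214]
tcp_rot: [3.14, -0.077, -0.002]
wrist_force: [-0.8, -0.2, -0.3]
width: 0.629
```

Run:
```python
from h import *
snap('wrist','w21');go((.432,.099,-.021),-2.75)
```

```text
t 22.17 tcp [ 0.434   0.099  -0.0214] yaw [ 0.999 -0.049] z [-1.e-03 -5.e-04 -1.e+00] F [-0.2  0.7 -1.1] w 0.626
turn [ 0.001  0.001 -0.001] shift mm [-2.   0.1 -0.4]
```

View pics/w21.png

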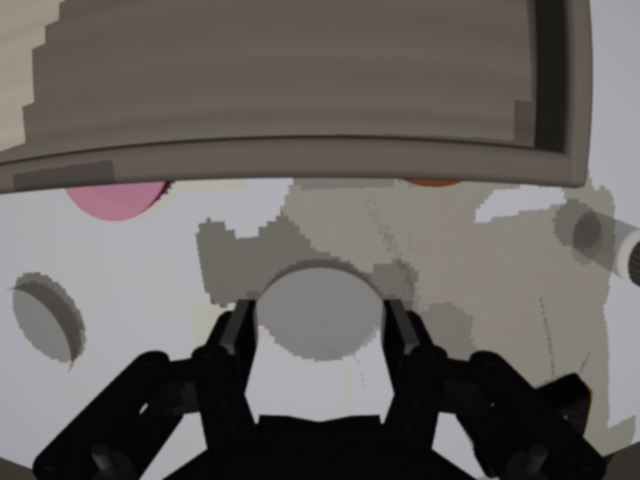

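servo_tool --targets "0 0 0 0 0 -8 45; 0 0 0 0 0 -20 45; 0 0 0 0 0 -30 45; 0 0 0 0 0 -35 45; 0 0 0 0 0 -35 45; 0 0 0 0 -3 -25 45; 0 0 0 0 -10 -12 45; 0 0 0 0 0 0 45"

```text
time: 22.83
tool_pos: [0.4322, 0.1119, 0.1531]
tcp_rot: [3.14, -0.079, -0.007]
wrist_force: [0.7, -0.1, -0.5]
width: 0.624
```

Run:
```python
from h import *
snap('wrist','w22');go((.5495,.1394,.13),-2.75)
```

```text
t 22.88 tcp [0.4318 0.1112 0.152 ] yaw [ 0.999 -0.05 ] z [-0.0056 -0.0016 -1.    ] F [-0.1  0.3  0.4] w 0.626
turn [ 0.002  0.005 -0.002] shift mm [116.2 -34.1  21.3]
```

View pics/w22.png

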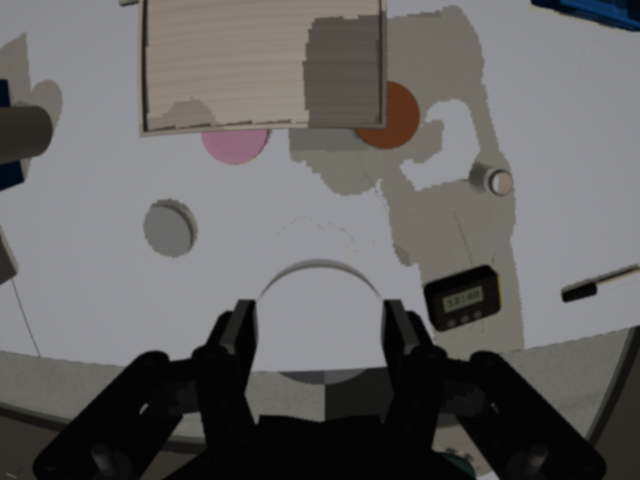

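servo_tool --targets "0 0.003 0 12 -4 0 45; 0 0.003 0 25 -8 0 45; 0 0 0 28 -8 0 45; 0 0 0 25 -7 0 45; 0 0 0 16 -5 0 45; 0 0 0 6 -2 0 45; 0 0 0 0 0 0 45; 0 0 0 0 0 0 45"

```text
time: 23.55
tool_pos: [0.5454, 0.1375, 0.1374]
tcp_rot: [3.133, -0.077, -0.025]
wrist_force: [-1.1, 0.5, -1.2]
width: 0.625
```

Run:
```python
from h import *
snap('wrist','w23');go((.5495,.1394,.0926),-2.75)
```

```text
t 23.6 tcp [0.5448 0.1374 0.1372] yaw [ 0.999 -0.049] z [-0.0167 -0.0074 -0.9998] F [ 0.6  0.4 -0.7] w 0.63
turn [ 0.008  0.016 -0.001] shift mm [ 5.3 -2.6 44.5]
```

View pics/w23.png

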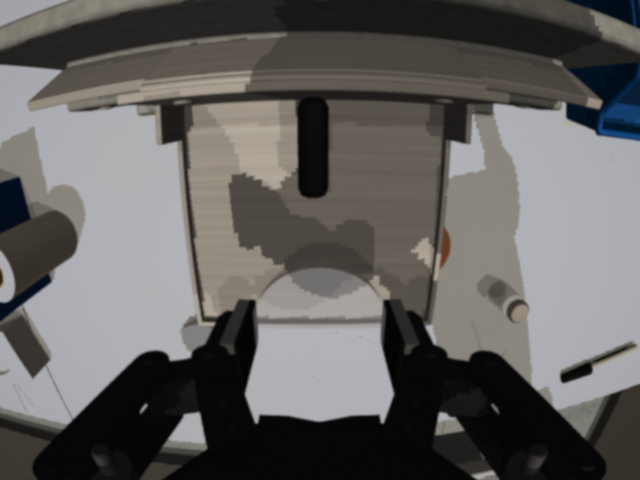

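servo_tool --targets "0.008 0.016 0 5 -3 4 45; 0 0 0 1 0 10 45; 0 0 0 0 0 10 45; 0 0 0 0 0 6 45; 0 0 0 0 0 0 45; 0 0 0 0 0 0 45"

```text
time: 24.1
tool_pos: [0.5446, 0.1382, 0.1022]
tcp_rot: [3.138, -0.077, -0.011]
wrist_force: [0.3, -0.3, -0.4]
width: 0.627
```

Run:
```python
from h import *
go((.5495,.1394,.0926),-2.75)
```

```text
t 24.1 tcp [0.5446 0.1382 0.1022] yaw [ 0.999 -0.049] z [-0.007 -0.002 -1.   ] F [ 0.3 -0.3 -0.4] w 0.627
turn [ 0.002  0.007 -0.001] shift mm [ 4.9 -1.4  9.5]
```

servo_tool --targets "0.003 0.008 0 6 -1.5 0 45; 0 0 0 2 0 1 45; 0 0 0 0 0 0 45; 0 0 0 0 0 0 45"

```text
time: 24.43
tool_pos: [0.5536, 0.1394, 0.1016]
tcp_rot: [-3.14, 0.077, -0.004]
wrist_force: [-0.4, -0.3, -0.5]
width: 0.629
```

Run:
```python
from h import *
go((.5495,.1394,.0926),-2.75)
```

```text
t 24.43 tcp [0.5536 0.1394 0.1016] yaw [ 0.999 -0.049] z [ 2.6e-03  9.0e-04 -1.0e+00] F [-0.4 -0.3 -0.5] w 0.629
turn [-0.001 -0.003 -0.001] shift mm [-4.1  0.2  9. ]
```

servo_tool --targets "0 -0.002 0 -3 0 5 45; 0 0 0 0 0 4 45; 0 0 0 0 0 2 45; 0 0 0 0 0 0 45; 0 0 0 0 0 0 45"

```text
time: 24.85
tool_pos: [0.5522, 0.14, 0.0922]
tcp_rot: [-3.139, 0.077, -0.006]
wrist_force: [0.1, 0.1, 1.3]
width: 0.629
```

Run:
```python
from h import *
go((.5495,.1394,.0926),-2.75)
```

```text
t 24.85 tcp [0.5522 0.14   0.0922] yaw [ 0.999 -0.049] z [ 0.0041  0.0015 -1.    ] F [0.1 0.1 1.3] w 0.629
turn [-0.002 -0.004 -0.001] shift mm [-2.6  0.7 -0.4]
```

servo_tool --targets "0 0 0 0 0 0 58; 0 0 0 0 0 0 62; 0 0 0 0 0 0 68; 0 0 0 0 0 0 68; 0 0 0 0 0 -8 68; 0 0 0 0 0 -20 68; 0 0 0 0 0 -30 68; 0 0 0 0 0 -30 80"

```text
time: 25.52
tool_pos: [0.5445, 0.1384, 0.1735]
tcp_rot: [3.138, -0.077, -0.024]
wrist_force: [1.5, 0.7, 1.1]
width: 0.915
```

servo_tool --targets "0 0 0 0 0 -30 85; 0 0 0 -15 0 -15 85; 0 0 0 -25 -10 0 85; 0 0 0 -30 -25 0 85; 0 0 0 -15 -20 0 85; 0 0 0 0 0 0 85; 0 0 0 0 0 0 85"

```text
time: 26.1
tool_pos: [0.4669, 0.2, 0.2367]
tcp_rot: [-3.137, 0.082, -0.01]
wrist_force: [0.0, -0.8, 0.1]
width: 0.995
```

Run:
```python
from h import *
snap('wrist','w24');go((.43,.2545,.03),-2.75)
snap('side','s24');crop('s24',150,170,200,140,4,'cs24',1.2)
```

```text
t 26.15 tcp [0.4671 0.2    0.2367] yaw [ 0.999 -0.053] z [ 0.0063  0.004  -1.    ] F [-0.2  0.2 -0.3] w 0.996
turn [-0.004 -0.006 -0.005] shift mm [-41.2 -51.6 206.7]
```

View pics/cs24.png

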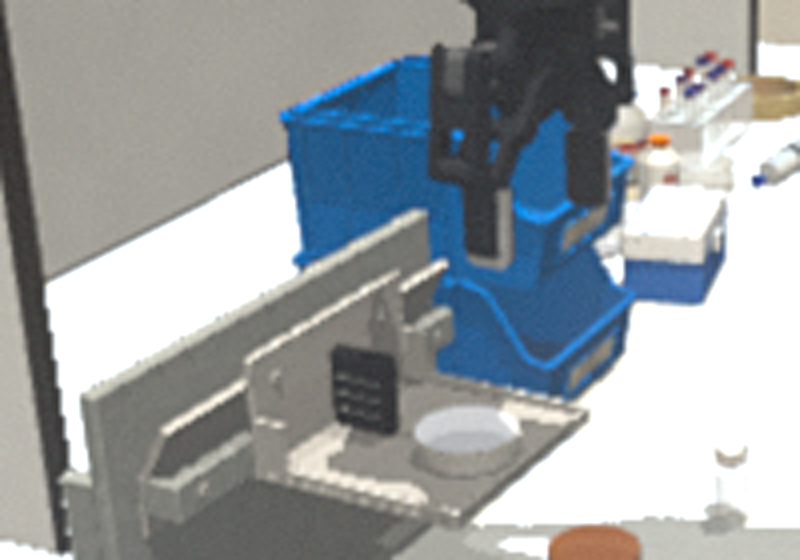

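View pics/w24.png

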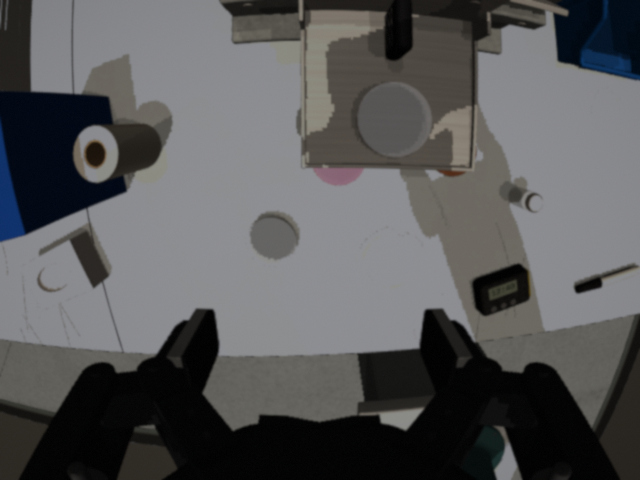

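servo_tool --targets "-0.004 -0.006 0 -14 -18 20 85; 0 0 0 -14 -18 30 85; 0 0 -0.06 -13 -16 35 85; 0 0 -0.12 0 0 35 85; 0 0 -0.125 0 0 30 85; 0 0 -0.125 0 0 20 85; 0 0 -0.125 0 0 10 85; 0 0 -0.125 0 0 0 85"

```text
time: 26.87
tool_pos: [0.4384, 0.251, 0.0512]
tcp_rot: [2.987, 0.963, 0.012]
wrist_force: [-0.3, 0.2, -0.7]
width: 0.997
```

servo_tool --targets "0 0 -0.125 0 0 0 85; 0 0 -0.125 0 0 0 85; 0 0 -0.125 0 0 0 85; 0 0 -0.125 0 0 0 85; 0 0 -0.125 0 0 0 85; 0 0 -0.125 0 0 0 85; 0 0 -0.125 0 0 0 85; 0 0 0 0 0 0 85"

```text
time: 27.53
tool_pos: [0.4417, 0.242, 0.0437]
tcp_rot: [2.295, 2.138, -0.013]
wrist_force: [-0.2, 0.9, 0.4]
width: 0.994
```

Run:
```python
from h import *
snap('wrist','w25');go((.4295,.2545,.02),87)
```

```text
t 27.58 tcp [0.4417 0.242  0.0437] yaw [0.076 0.997] z [-0.0024 -0.0093 -1.    ] F [-0.1 -0.1  0.3] w 0.99
turn [-0.002  0.009 -0.024] shift mm [ 11.8 -13.1  23.6]
```

View pics/w25.png

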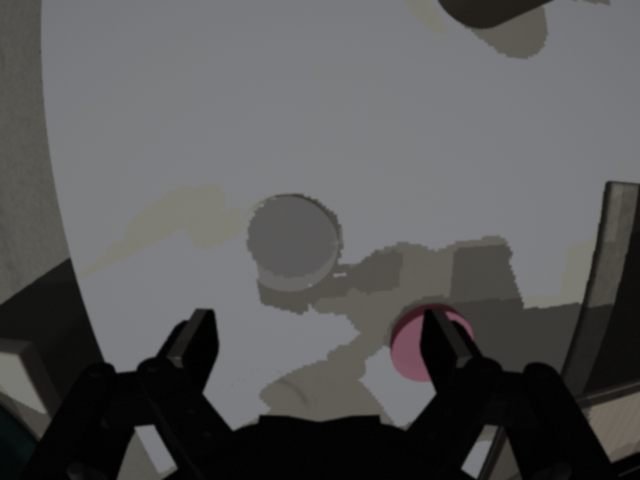

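Run:
```python
from h import *
c=load('w25')
for z in (0,.0075,.015): print(plane(*ray_wrist(c,(294,243)),z).round(4))
c=load('w15')
for z in (0,.0075,.015): print(plane(*ray_wrist(c,(313,276)),z).round(4))
go((.429,.2545,.01),87)
```

```text
[[0.4276 0.253  0.    ]]
[[0.4283 0.2555 0.0075]]
[[0.429  0.2579 0.015 ]]
[[0.4311 0.0965 0.    ]]
[[0.4316 0.0996 0.0075]]
[[0.432  0.1028 0.015 ]]
t 27.58 tcp [0.4417 0.242  0.0437] yaw [0.076 0.997] z [-0.0024 -0.0093 -1.    ] F [-0.1 -0.1  0.3] w 0.99
turn [-0.002  0.009 -0.024] shift mm [ 11.9 -13.6  33.6]
```

servo_tool --targets "-0.002 0.009 -0.02 8 -9 0 85; 0 0 0 6 -7 6 85; 0 0 0 0 0 12 80; 0 0 0 0 0 12 74; 0 0 0 0 0 10 70; 0 0 0 0 0 0 70; 0 0 0 0 0 0 70"

```text
time: 28.17
tool_pos: [0.4244, 0.2591, 0.0005]
tcp_rot: [-2.297, -2.141, -0.001]
wrist_force: [-0.3, 0.1, -0.5]
width: 0.821
```

Run:
```python
from h import *
snap('wrist','w26');go((.428,.255,-.021),87)
```

```text
t 28.22 tcp [0.4241 0.259  0.0005] yaw [0.07  0.998] z [-8.e-04  9.e-04 -1.e+00] F [ 0.3  0.7 -0.5] w 0.823
turn [-0.001 -0.001 -0.018] shift mm [-3.7  4.2 21.5]
```

View pics/w26.png

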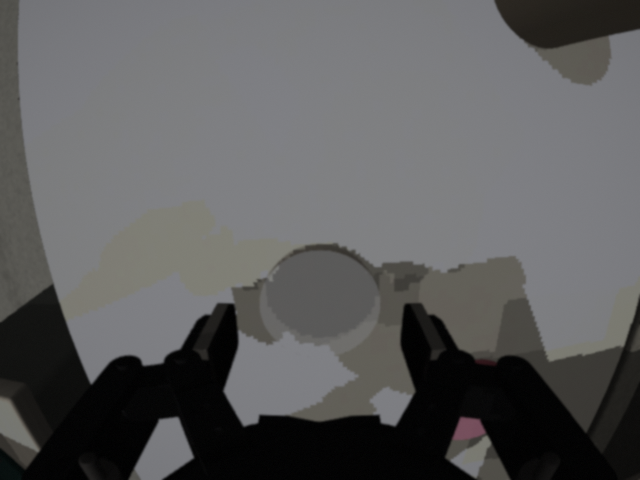

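servo_tool --targets "0 0 0 -3 3 5 70; 0 0 0 -1 1 8 70; 0 0 0 0 0 6 70; 0 0 0 0 0 2 70; 0 0 0 0 0 0 70; 0 0 0 0 0 0 70"

```text
time: 28.72
tool_pos: [0.4297, 0.2549, -0.0212]
tcp_rot: [-2.299, -2.14, -0.005]
wrist_force: [-0.2, 0.3, -0.0]
width: 0.818
```

Run:
```python
from h import *
go((.428,.255,-.021),87)
```

```text
t 28.72 tcp [ 0.4297  0.2549 -0.0212] yaw [0.072 0.997] z [ 0.0019  0.0023 -1.    ] F [-0.2  0.3 -0. ] w 0.818
turn [ 0.002 -0.002 -0.019] shift mm [-0.1 -1.7 -0.2]
```

servo_tool --targets "0 0 0 0 0 0 64; 0 0 0 0 0 0 58; 0 0 0 0 0 0 52; 0 0 0 0 0 0 45; 0 0 0 0 0 0 45; 0 0 0 0 0 0 45" --newtons 20

```text
time: 29.22
tool_pos: [0.4307, 0.2554, -0.0201]
tcp_rot: [2.3, 2.14, 0.008]
wrist_force: [0.3, -0.0, -0.4]
width: 0.637
```

Run:
```python
from h import *
go((.428,.255,-.021),87)
```

```text
t 29.22 tcp [ 0.4307  0.2554 -0.0201] yaw [0.072 0.997] z [ 0.0036  0.0032 -1.    ] F [ 0.3 -0.  -0.4] w 0.637
turn [ 0.003 -0.003 -0.02 ] shift mm [-0.6 -2.6  0.9]
```

servo_tool --targets "0 0 0 0 0 0 70; 0 0 0 0 0 -8 80; 0 0 0.06 0 0 -12 85; 0 0 0.12 0 0 -6 85; 0 0 0.125 0 0 0 85; 0 0 0.125 0 0 0 85; 0 0 0.125 0 0 0 85; 0 0 0.125 0 0 0 85"

```text
time: 29.88
tool_pos: [0.4311, 0.2558, 0.0105]
tcp_rot: [-2.884, -1.241, -0.009]
wrist_force: [0.1, -0.2, -0.4]
width: 0.997
```

servo_tool --targets "0 0 0.125 0 0 0 85; 0 0 0.125 0 0 0 85; 0 0 0.125 0 0 0 85; 0 0 0.125 0 0 0 85; 0 0 0.125 0 0 0 85; 0 0 0.125 0 0 0 85; 0 0 0.1 0 0 0 85; 0 0 0 0 0 0 85"

```text
time: 30.55
tool_pos: [0.4328, 0.2568, 0.016]
tcp_rot: [-3.134, 0.073, -0.014]
wrist_force: [-0.5, 0.3, -0.4]
width: 0.997
```

Run:
```python
from h import *
go((.4297,.255,-.021),-2.75)
```

```text
t 30.55 tcp [0.4328 0.2568 0.016 ] yaw [ 0.999 -0.046] z [ 0.009   0.0062 -0.9999] F [-0.5  0.3 -0.4] w 0.997
turn [-0.007 -0.009  0.002] shift mm [-3.4  2.2 37. ]
```

Dish B now has its centre at x = 0.4307. Next I descend and grip it.

servo_tool --targets "-0.007 -0.009 0.002 -2 1.5 6 80; 0 0 0 0 0 8 74; 0 0 0 0 0 8 70; 0 0 0 0 0 6 70; 0 0 0 0 0 3 70; 0 0 0 0 0 0 70; 0 0 0 0 0 0 70"

```text
time: 31.13
tool_pos: [0.4301, 0.2551, -0.0183]
tcp_rot: [3.139, -0.06, -0.003]
wrist_force: [0.3, -0.0, 0.9]
width: 0.825
```

Run:
```python
from h import *
go((.4307,.255,-.021),-2.75)
```

```text
t 31.13 tcp [ 0.4301  0.2551 -0.0183] yaw [ 0.999 -0.038] z [-0.0022 -0.0016 -1.    ] F [ 0.3 -0.   0.9] w 0.825
turn [0.002 0.002 0.01 ] shift mm [0.6 0.  2.7]
```

servo_tool --targets "0.002 0.002 0.01 0 0 2.5 66; 0 0 0 0 0 0 60; 0 0 0 0 0 0 54; 0 0 0 0 0 0 48; 0 0 0 0 0 0 45; 0 0 0 0 0 0 45" --newtons 25

```text
time: 31.63
tool_pos: [0.4308, 0.2556, -0.0202]
tcp_rot: [-3.139, 0.076, -0.002]
wrist_force: [0.7, -0.1, -0.2]
width: 0.629
```

Run:
```python
from h import *
snap('wrist','w27');go((.4307,.255,-.021),-2.75)
```

```text
t 31.68 tcp [ 0.4308  0.2556 -0.0202] yaw [ 0.999 -0.049] z [ 0.0014  0.0014 -1.    ] F [-0.5  0.   0.3] w 0.629
turn [-0.001 -0.001 -0.001] shift mm [-0.1  0.6  0.8]
```

View pics/w27.png

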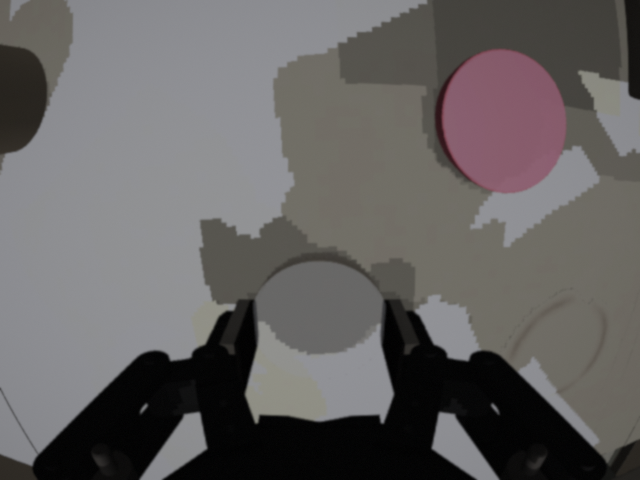

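servo_tool --targets "0 0 0 0 0 -8 45; 0 0 0 0 0 -20 45; 0 0 0 0 0 -30 45; 0 0 0 0 3 -35 45; 0 0 0 0 10 -35 45; 0 0 0 0 18 -30 45; 0 0 0 0 25 -15 45; 0 0 0 5 25 0 45"

```text
time: 32.35
tool_pos: [0.4293, 0.1738, 0.1627]
tcp_rot: [3.14, -0.066, -0.003]
wrist_force: [1.0, 0.5, -0.6]
width: 0.627
```

Run:
```python
from h import *
go((.5501,.1401,.16),-2.75)
```

```text
t 32.35 tcp [0.4293 0.1738 0.1627] yaw [ 0.999 -0.042] z [-2.1e-03 -9.0e-04 -1.0e+00] F [ 1.   0.5 -0.6] w 0.627
turn [0.001 0.002 0.006] shift mm [122.1  28.6   2.5]
```

servo_tool --targets "0 0.002 0.006 14 5 0 45; 0 0 0 26 6 0 45; 0 0 0 28 6 0 45; 0 0 0 26 5 0 45; 0 0 0 16 3 0 45; 0 0 0 6 0 0 45; 0 0 0 0 0 0 45; 0 0 0 0 0 0 45"

```text
time: 33.02
tool_pos: [0.5517, 0.1384, 0.169]
tcp_rot: [-3.139, 0.087, -0.014]
wrist_force: [-0.5, 0.3, 0.1]
width: 0.63
```

Run:
```python
from h import *
snap('wrist','w28');go((.5501,.1401,.1084),-2.75)
```

```text
t 33.07 tcp [0.5514 0.1385 0.1689] yaw [ 0.998 -0.055] z [ 0.0091  0.0015 -1.    ] F [ 1.   0.1 -0.5] w 0.628
turn [-0.002 -0.009 -0.007] shift mm [-1.9 -1.4 60.5]
```

View pics/w28.png

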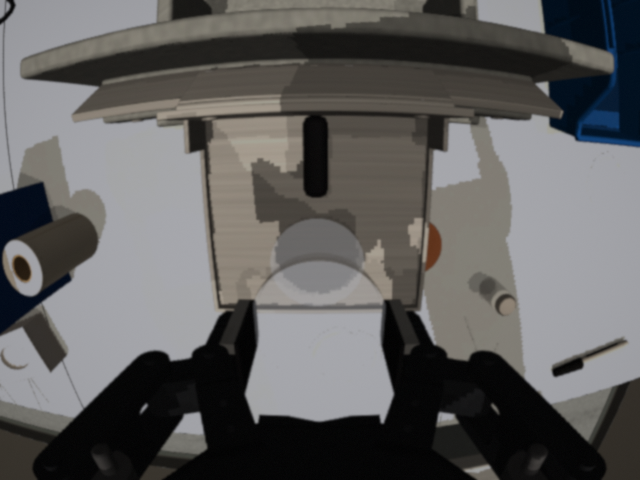

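servo_tool --targets "-0.002 -0.009 -0.007 -2 -1.5 6 45; 0 0 0 0 0 12 45; 0 0 0 0 0 14 45; 0 0 0 0 0 10 45; 0 0 0 0 0 4 45; 0 0 0 0 0 0 45; 0 0 0 0 0 0 45"

```text
time: 33.65
tool_pos: [0.5425, 0.1425, 0.1168]
tcp_rot: [3.14, -0.067, -0.01]
wrist_force: [0.3, -0.0, 0.0]
width: 0.624
```

Run:
```python
from h import *
snap('wrist','w29');go((.5501,.1401,.1084),-2.75)
```

```text
t 33.7 tcp [0.5425 0.1424 0.1169] yaw [ 0.999 -0.043] z [-6.6e-03 -6.0e-04 -1.0e+00] F [-0.8  0.5 -0.5] w 0.628
turn [0.001 0.007 0.005] shift mm [7.7 2.  8.4]
```

View pics/w29.png

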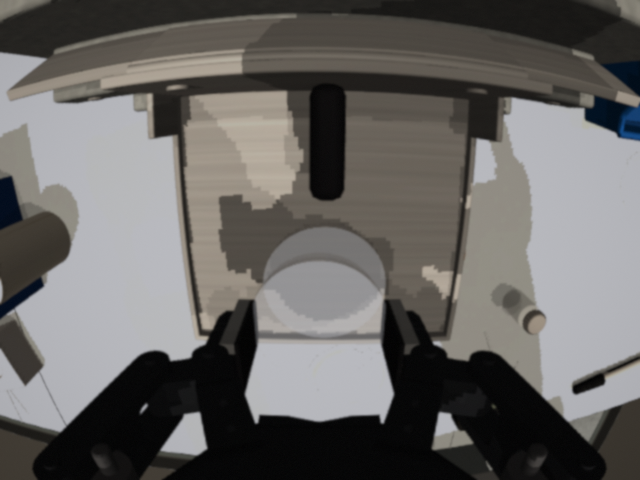

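servo_tool --targets "0.001 0.007 0.005 6 1.8 0 45; 0 0 0 1.5 0 0 45; 0 0 0 0 0 0 45; 0 0 0 0 0 0 45"

```text
time: 34.03
tool_pos: [0.5524, 0.1404, 0.1189]
tcp_rot: [-3.14, 0.076, -0.008]
wrist_force: [0.6, -0.5, -0.9]
width: 0.625
```

Run:
```python
from h import *
snap('wrist','w30');go((.5501,.1401,.1084),-2.75)
```

```text
t 34.08 tcp [0.5525 0.1404 0.1191] yaw [ 0.999 -0.048] z [ 5.3e-03  9.0e-04 -1.0e+00] F [ 0.2 -0.6 -0.5] w 0.628
turn [-0.001 -0.005 -0.   ] shift mm [-2.4  0.4 10.7]
```

View pics/w30.png

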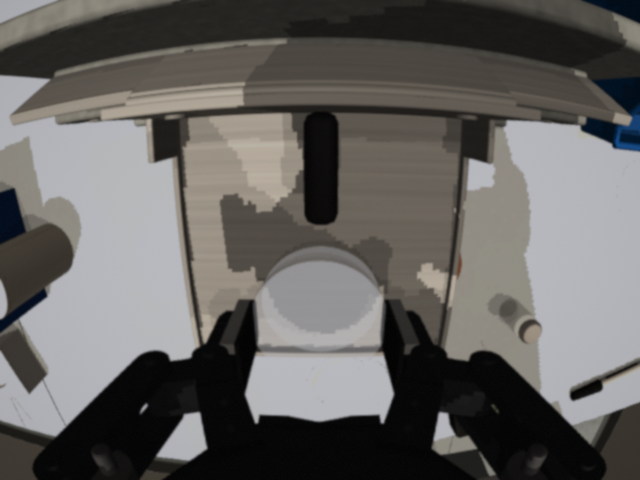

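Run:
```python
from h import *
t=np.linspace(0,2*np.pi,73)
for fn in ('w24','w28','w29','w30'):
    c=load(fn)
    for z in (.1136,.1286):
        q=proj_wrist(c,np.c_[.55+.0285*np.cos(t),.1401+.0285*np.sin(t),0*t+z]); print(fn,z,q.min(0).round(1),q.max(0).round(1))
```

```text
w24 0.1136 [354.8  84. ] [426.1 155.6]
w24 0.1286 [356.7  81.7] [431.5 157.1]
w28 0.1136 [272.4 212.6] [361.2 296.3]
w28 0.1286 [269.4 218.4] [363.8 306.6]
w29 0.1136 [266.3 218. ] [379.9 322.7]
w29 0.1286 [262.1 226.7] [384.8 338. ]
w30 0.1136 [264.7 236.6] [375.  336.6]
w30 0.1286 [260.5 246.2] [379.2 352. ]
```

servo_tool --targets "-0.001 -0.006 0 -2.5 0.4 3 45; 0 0 0 0 0 3 45; 0 0 0 0 0 2 45; 0 0 0 0 0 0 45; 0 0 0 0 0 0 45"

```text
time: 34.5
tool_pos: [0.5502, 0.14, 0.1109]
tcp_rot: [-3.14, 0.076, 0.001]
wrist_force: [0.4, 0.2, -0.8]
width: 0.622
```

Run:
```python
from h import *
go((.5501,.1401,.1084),-2.75)
```

```text
t 34.5 tcp [0.5502 0.14   0.1109] yaw [ 0.999 -0.049] z [-4.e-04  4.e-04 -1.e+00] F [ 0.4  0.2 -0.8] w 0.622
turn [-0.     0.    -0.001] shift mm [-0.1 -0.1  2.5]
```

servo_tool --targets "0 0 0 0 0 2 45; 0 0 0 0 0 1 45; 0 0 0 0 0 0 45; 0 0 0 0 0 0 45"

```text
time: 34.83
tool_pos: [0.5502, 0.1401, 0.1082]
tcp_rot: [-3.14, 0.076, 0.001]
wrist_force: [-0.1, 0.7, 0.1]
width: 0.626
```

Run:
```python
from h import *
go((.5501,.1401,.1084),-2.75)
```

```text
t 34.83 tcp [0.5502 0.1401 0.1082] yaw [ 0.999 -0.048] z [-4.e-04  3.e-04 -1.e+00] F [-0.1  0.7  0.1] w 0.626
turn [-0.  0. -0.] shift mm [-0.1 -0.  -0.2]
```

servo_tool --targets "0 0 0 0 0 1 45; 0 0 0 0 0 0 45; 0 0 0 0 0 0 56; 0 0 0 0 0 0 60; 0 0 0 0 0 0 64; 0 0 0 0 0 0 70; 0 0 0 0 0 0 70"

```text
time: 35.42
tool_pos: [0.5506, 0.1402, 0.1077]
tcp_rot: [-3.14, 0.076, -0.001]
wrist_force: [-0.4, -0.1, -0.6]
width: 0.823
```

servo_tool --targets "0 0 0 0 0 -6 70; 0 0 0 0 0 -18 70; 0 0 0 0 0 -30 70; 0 0 0 0 0 -35 80; 0 0 0 -10 0 -30 85; 0 0 0 -25 0 -10 85; 0 0 0 -20 0 0 85; 0 0 0 0 0 0 85"

```text
time: 36.08
tool_pos: [0.4934, 0.1425, 0.2435]
tcp_rot: [-3.141, 0.078, 0.005]
wrist_force: [0.0, 0.3, -0.2]
width: 0.999
```

Run:
```python
from h import *
s,c=snap('wrist','w31');go((.5501,.1401,.1084),-2.75)
snap('side','s31');crop('s31',150,170,200,140,4,'cs31',1.2)
```

```text
t 36.13 tcp [0.4951 0.1425 0.2437] yaw [ 0.999 -0.049] z [-1.3e-03  2.0e-04 -1.0e+00] F [-0.1 -0.6  0.5] w 0.993
turn [-0.     0.001 -0.001] shift mm [ 55.2  -0.3 135.2]
```

View pics/cs31.png

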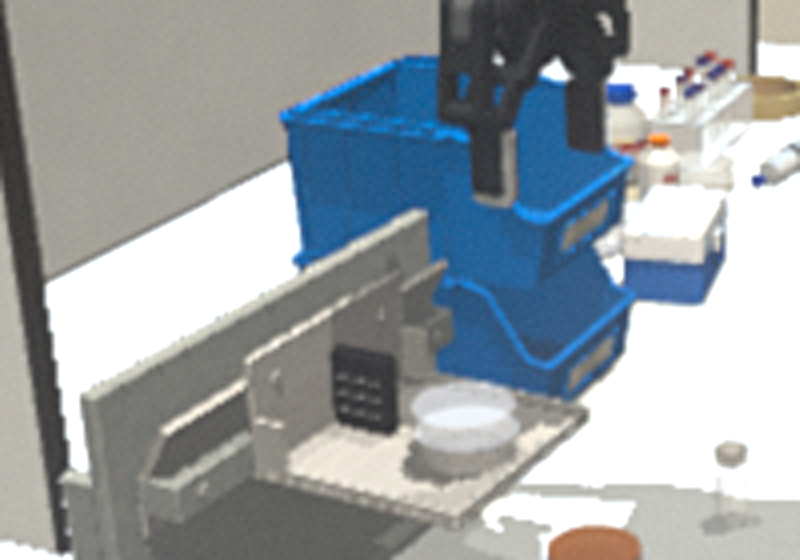

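View pics/w31.png

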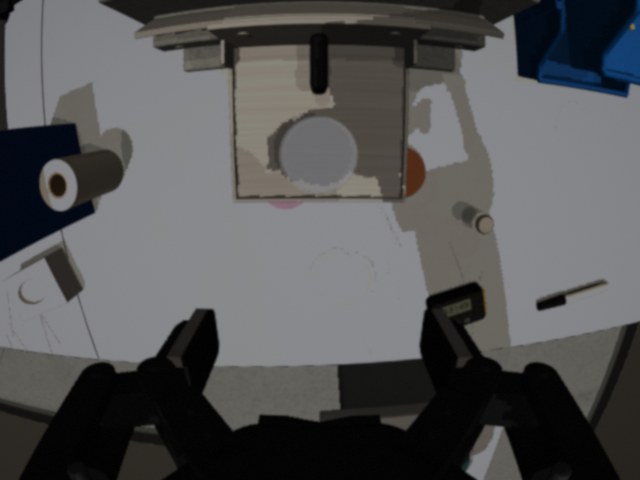

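Run:
```python
from h import *
t=np.linspace(0,2*np.pi,73)
c=load('w31')
for z in (.1136,.1286,.1436):
    q=proj_wrist(c,np.c_[.55+.0285*np.cos(t),.1401+.0285*np.sin(t),0*t+z]); print(z,q.min(0).round(1),q.max(0).round(1))
crop('w31',265,100,110,110,6,'c31')
b=load('s31');crop('s31',240,255,60,45,12,'cs31b',1.1)
```

```text
0.1136 [282.9 118. ] [354.4 188.5]
0.1286 [281.  117.6] [356.2 191.8]
0.1436 [278.9 117.3] [358.2 195.5]
```

View pics/c31.png

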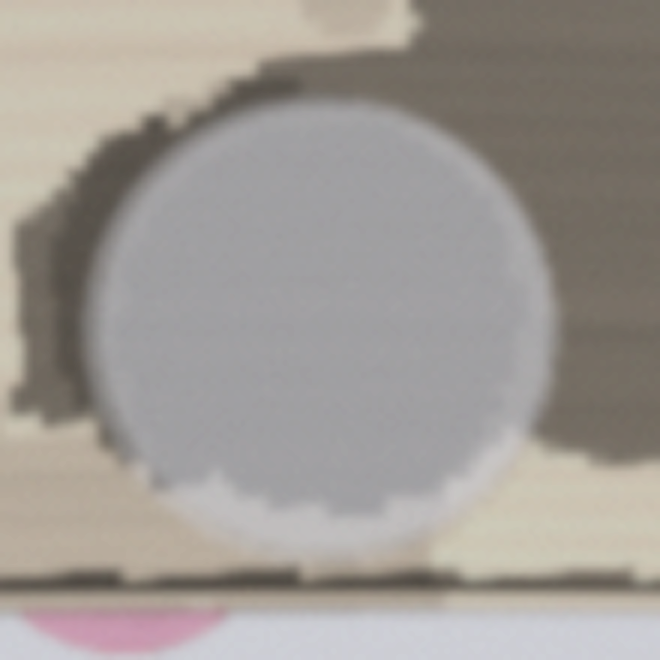

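View pics/cs31b.png

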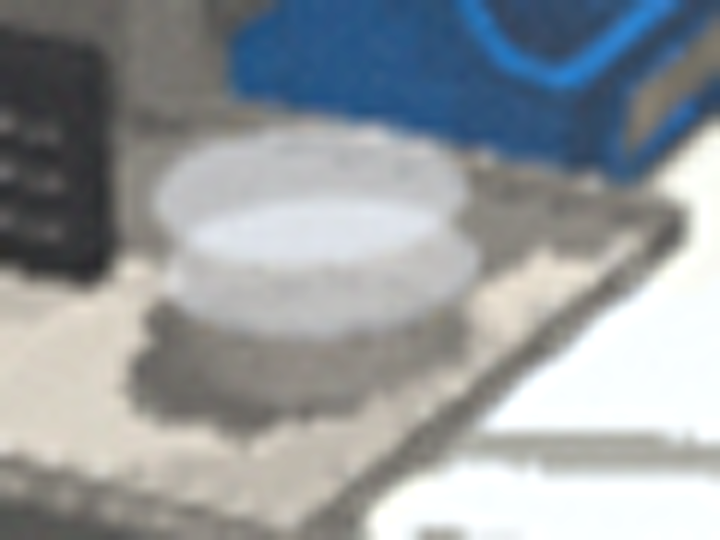

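Run:
```python
from h import *
b=load('s31');K=b['mtx'];Rm=R.from_rotvec(b['orientation']).as_matrix()
t=np.linspace(0,2*np.pi,73)
for z in (.1286,.1436):
    P=np.c_[.55+.0285*np.cos(t),.1401+.0285*np.sin(t),0*t+z]; d=(P-b['eye'])@Rm
    u=K[0,2]-K[0,0]*d[:,0]/d[:,2]; print(z,((u.min()+.5-240)*12).round(0),((u.max()+.5-240)*12).round(0))
```

```text
0.1286 171.0 485.0
0.1436 166.0 482.0
```

Run:
```python
from h import *
print(bot.read_state()['time']); print(finish_job())
```

```text
36.1833
the job is handed in; nothing more can be done
None
```

I hung the shelf on the cleat and stacked both whitish petri dishes in one pile on its floor, in front of the fin. The job was handed in at 36.2 s, and `finish_job()` gave no verdict.

**Hanging:** I gripped the shelf by its fin and took the strip over the cleat edge with the front tipped up about 0.15 rad. Just before I let go, the arm's pose put the strip 13.5 mm behind and 20.9 mm below the cleat edge, with 0.002 rad of tilt. After release, the front rim corners in the side view matched the expected home position to about 1 px. They looked unchanged after both dishes were placed.

**Pile:** I centred each dish by squeezing it in two directions, then set the second on the first. In the last wrist and side views the upper dish sits about 1–2 mm off the lower one (limit 6 mm). The pile is about 5 mm forward of the marked floor point, inside the 25 mm allowed. The dishes look flat; I did not measure their tilt.

**Bystanders:** The vial looks undisturbed in the last views. The last pictures I looked at did not clearly show the bottle; the arm did not go near it after the shelf was lifted. The pink and brown discs were left alone, and the gripper was clear of everything at hand-in.

**Checks that failed or disagreed:**
- The top camera showed only a bare surface, so I used the side and wrist cameras throughout.
- My wrist triangulation put the dishes about 10 mm too low, and the first side-view dish positions were about 10 mm out. I relied on the squeezes instead.
- When open, the fingertips stand farther behind the TCP than I had assumed. My first squeezes closed above the dish without gripping it, so I gripped lower.

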